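# Trolley wheel: valve to the pumping position

## Task

The parts trolley's wheel sits on the bench wheel stand with its tyre still slack, waiting to be pumped. With the fingertips, push the wheel round by its spokes, one after another as they come within reach, either way round, until the valve sits at the lowest point of the rim and its stem stands straight up towards the hub; then leave the wheel at rest and take the hand away. Push gently on the spokes only, never on the slack tyre or on the valve stem, grip and lift nothing, and leave the stand and the other things on the bench where they are.

Things in the scene. Friction and masses are not known exactly. Their poses are not given: they have to be found in the camera images.
- stand: Loose, heavy (about 7 kg) grey stand that carries the wheel on an overhung spindle from behind; nothing stands before the wheel. Origin: on the bench, straight under the hub; z up. Its x axis is the spindle line and points away from the robot, turned up to 23 degrees, mostly to its left; its y axis points to the robot's left. Base plate 12 thick, from 100 before to 160 behind the origin, 280 wide.
- axle_front (a point): The end of the spindle nearest the robot, 45 before the hub, with a nut of radius 12 round it. Behind the wheel, from 40 to 120 past its middle plane, are the spindle housing (radius 24) and two A-frames whose legs, 24 wide, splay down to 105 left and right.
- hub (a point): The centre of the wheel: on the spindle line, in the middle plane of the wheel, 188 above the bench. It does not turn with the wheel.
- wheel (a joint): Turn of the wheel, rad, no stops. At 0 and at 6.283 the valve is at the bottom, stem straight up; starts at 2.1 to 4.18. Grows clockwise as seen from the robot (left side rises). At value q a feature at angle a on the wheel lies from the hub along y = sin(q+a), z = -cos(q+a) of the stand's axes. Hub drag 0.15 N m: 2 to 3 N at a spoke; it stays where left.
- spokes: Cast aluminium hub, five straight spokes and rim; origin at the hub's centre, turns with the wheel. Hub radius 23, 60 long. Spokes: 12 thick in the turning direction, 26 deep along the spindle: from 25 before to 1 behind the middle plane, front faces proud of the tyre. Rim: inside radius 116, 38 wide. Openings pass right through, 58 clear at radius 60.
- spoke (a point): Middle of one spoke, radius 70 from the hub, halfway through its depth; turns with the wheel. Angles a on the wheel (see wheel): valve 0, this spoke 0.628, the others 1.885, 3.142, 4.398 and 5.655, so 72 degrees apart with the valve midway between two.
- tyre: Black tyre of round section 34 on the rim, 310 outside diameter, inner edge at radius 121, reaching 17 either side of the middle plane; its top is 343 above the bench. Origin at the hub's centre; turns with the wheel. Not to be pushed.
- valve: Valve stem: 30 long, black rubber, the last 14 bare brass, 15 thick at the root, 10 at the end. Origin at its root in the rim, radius 116 from the hub; its z axis runs along the stem to the tip, towards the hub (so z is vertical and up when the job is done). In the middle plane, midway between two spokes. Not to be pushed.
- valve_tip (a point): The free end of the valve stem, at radius 86 from the hub.
- coil_a: Bystander: black wound coil in a can, 34 across, 43 high, standing. Origin under its centre.
- coil_b: Bystander: like coil_a.
- spanner: Bystander: steel spanner 170 long, lying flat along its x.
- lever: Bystander: steel tyre lever, 130 long, 19 wide, about 13 high, lying along its x.
- oiler: Bystander: white squeeze bottle with a nozzle, 44 across, 130 high, standing. Origin under its centre.
- pump: Bystander: hand pump, 265 long along its x, T handle 90 wide at -x, head at +x, 38 high, lying.
- dish: Bystander: small steel dish with nuts, 80 across, 22 high. Origin under its centre.

How it is judged:
On the way:
1. the fingers on the spokes have brought the valve into the lower half of the wheel (angle between valve's own z axis and vertical below 1.5 rad and contact force between the fingers and spokes above 0.3 N).
At the end, for the whole second after the job is handed in: The valve is at the bottom and its stem within 0.10 rad (about 6 degrees) of straight up, the wheel at rest (under 0.03 rad/s), the stand upright and within 25 mm of where it stood, every bystander within 30 mm of where it was (angle between valve's own z axis and vertical below 0.1 rad and velocity of joint wheel between -0.03 and 0.03 rad/s and distance of stand from where it was at the start of the episode below 0.025 m and angle between stand's own z axis and vertical below 0.03 rad and distance of each of coil_a, coil_b, spanner, lever, oiler, pump, dish from where it was at the start of the episode below 0.03 m); the robot touches nothing.
It fails at once if the slack tyre is pushed (over 4 N) (contact force between any of the fingers, the arm and tyre above 4 N).
It fails at once if the valve stem is pushed (over 2 N) (contact force between any of the fingers, the arm and valve above 2 N).
It fails at once if the spokes are gripped or pushed roughly (over 40 N) (contact force between any of the fingers, the arm and spokes above 40 N).
It fails at once if the stand is shifted over 25 mm, lifted or tipped (distance of stand from where it was at the start of the episode above 0.025 m or height (world z) of stand above 0.008 m or angle between stand's own z axis and vertical above 0.06 rad).
It fails at once if one of the other things on the bench is moved over 30 mm, or lifted (distance of any of coil_a, coil_b, spanner, lever, oiler, pump, dish from where it was at the start of the episode above 0.03 m or height (world z) of any of coil_a, coil_b, spanner, lever, oiler, pump, dish above 0.015 m).
It also fails if it takes over 67 s, if anything falls off the work surface, if the arm or the gripper's body presses on something with over 40 N, if the wrist force passes 120 N, or if a joint passes its speed limit or range.

## Robot

A 6-joint arm with a two-finger parallel gripper is mounted at the origin on the work surface. World frame = base frame: x ahead of the robot, y to its left, z up, the work surface at z = 0. Lengths are in m, angles in rad, forces in N, time in s.
With the tool pointing down it reaches from about 0.35 to 0.775 m from the base axis. Payload 7.3 kg.
Tool frame: the origin (TCP) lies midway between the tips of the shut fingers; the grasp point (between the pads) lies 19 mm behind it; z points along the fingers, y is the direction in which the jaws open and shut (so a half turn about z gives the same grasp; the last joint's range is limited). The gripper opens to 92 mm and grips with 3 to 60 N. Pads are 19 mm wide; open, the fingers measure 130 mm over their backs; the gripper's body (75 mm by 190 mm) begins 47 mm behind the grasp point.
Start: joints at [1.001, 0.342, 1.524, -0, 1.275, -0.146], TCP at [0.216, 0.479, 0.227] pointing down, gripper open.
Joint ranges: [-2.53, 2.53], [-0.77, 2.02], [0.04, 2.7], [-1, 4.14], [0.28, 2.66], [-3.11, 3.11]. Speed limits (rad/s): [2.57, 2.57, 3.14, 3.14, 3.14, 3.14].

## Interface

Orientations are given as [roll, pitch, yaw] about the fixed x, y, z axes, in that order (R = Rz(yaw) Ry(pitch) Rx(roll)).
In Python, from cell import status, eyes, job gives the robot as it stands.
- The arm moves only by the tool jog_arm, never from a script. Its argument "series" is a list of rows, each a list of 3 entries, a list of its own where there are three numbers: the gripper command: -1 is shut, 1 is fully open, values between are in proportion, then the shift along the tool's x, y, z in m, then the turn, a rotation vector about the tool's x, y, z in rad. In form: [[grip, [x, y, z], [ax, ay, az]], ...]. A call has 1 to 12 rows; each row is the pose to reach, as a shift and turn from the pose commanded when the call began, along the tool's axes at that moment; what a row does not reach only later rows make up. A row lasts 1/12 s, in which the tool goes at most 41.7 mm and 7.16 degrees, less where a joint would pass 70% of its speed; a pose out of reach is approached as far as the arm can. A call with a gripper value outside its range is refused whole. The fingers move at their own pace and stop on an object; "squeeze" is the grip in N (left out, the last holds). Time passes only in rows, so rows that repeat a pose let the fingers close. It gives the time, the measured TCP pose, the force and the opening at its end, in the units of the state.
- status.observe(): the state, without advancing time (a new reading comes with each control period).
- eyes.read_camera(name): name is "scene" or "top" or "wrist"; returns a dict with "img" (384x512x3 uint8, red, green, blue), "range_z" (384x512 float32, m along the optical axis (not along the pixel's ray), 0 where there is no reading), "camera_matrix" (3x3 intrinsics, pixels), "T" (4x4, takes a point from camera to world coordinates); the wrist camera has in their place "tool_from_camera" (4x4, takes a point from camera to tool coordinates, whose origin is the TCP and whose axes are the flange's). Camera axes: x right, y down, z forward; pixel columns grow to the right and rows downward; lengths in m; the calibration is good to about 2 mm. The wrist camera is an equidistant fisheye: a pixel r from the principal point sees the ray r / f radians off the axis. A picture is of the moment at which its call begins: read the wrist's pose just before it.
- job.hand_in(): hands the job in, once; it reports no verdict.
The state is a dict: "time": time; "qpos": joint angles; "qvel": joint speeds; "joint_efforts": joint torques, N m; "tool_pos": TCP position; "tool_rot": TCP orientation; "contact_force": force on the tool from outside, world axes, zero at the start; "torque": the same for the moment, N m; "opening": finger opening in m.
Only numpy, scipy, OpenCV 4.12 (cv2) and the standard library are available. Lean on these libraries where they do the work, as an engineer would, in place of code of your own. Each camera call takes 0.05 s, during which the arm holds its last target.

## Working session

There is one attempt and no reset: what is moved stays moved. The work goes in short steps, Python scripts to look and compute and a tool call to move; the robot and the scene stay as the last step left them, time stands still between calls to the robot, and variables do not carry over. Pictures are saved under pics/ and viewed, and the job is handed in when it is done.

Besides the shell and the picture viewer there is one more tool, called after "Call:" as a command line: name --argument value ..., lists and objects as JSON in quotes. jog_arm: Moves the arm, as the interface text tells. Its arguments: {"type":"object","properties":{"series":{"type":"array","items":{"type":"array"}},"squeeze":{"type":"number"}},"required":["series"]}

```bash
ls; mkdir -p pics; python3 - <<'E'
from cell import status, eyes, job
import cv2,numpy as np
print(status.observe())
for n in ["scene","top","wrist"]:
    d=eyes.read_camera(n); cv2.imwrite(f"pics/{n}0.png",d["img"][:,:,::-1]); np.savez(f"{n}0.npz",**d)
    print(n,d["camera_matrix"].tolist(), np.round(d.get("T",d.get("tool_from_camera")),4).tolist())
E
```

```text
pics
{'time': 0.0, 'qpos': array([ 1.00100040e+00,  3.42738517e-01,  1.52505029e+00,  4.94767107e-06,
        1.27537109e+00, -1.46038724e-01]), 'qvel': array([-0.00031742,  0.00197498,  0.00082893,  0.00027865, -0.0001605 ,
        0.00149557]), 'joint_efforts': array([ 1.76392066e-03, -4.31228507e+01, -2.44220567e+01,  7.18255481e-02,
        5.58489806e-02, -9.10808853e-05]), 'tool_pos': array([0.21564482, 0.47821288, 0.22602515]), 'tool_rot': array([-3.14004278e+00, -2.32746561e-04,  2.71783382e+00]), 'contact_force': array([0.15457133, 0.02403672, 0.35881977]), 'torque': array([ 0.01044216, -0.04856585,  0.00367225]), 'opening': 0.0915026914290256}
scene [[351.7488469797662, 0.0, 260.33778106098646], [0.0, 351.7488469797662, 193.0898487486723], [0.0, 0.0, 1.0]] [[-0.6066, 0.5892, -0.5337, 1.1782], [0.7947, 0.4321, -0.4262, 0.5133], [-0.0205, -0.6827, -0.7304, 1.0033], [0.0, 0.0, 0.0, 1.0]]
top [[459.5698374873865, 0.0, 257.2945638043886], [0.0, 459.5698374873865, 191.94889442615883], [0.0, 0.0, 1.0]] [[-0.0135, -0.999, 0.0431, 0.4819], [-0.9999, 0.013, -0.0112, -0.0158], [0.0106, -0.0433, -0.999, 1.363], [0.0, 0.0, 0.0, 1.0]]
wrist [[297.3186396354542, 0.0, 254.54381388007786], [0.0, 297.3186396354542, 197.39842543235662], [0.0, 0.0, 1.0]] [[-0.0005, -0.9509, -0.3095, 0.0839], [1.0, -0.0004, -0.0004, -0.0003], [0.0003, -0.3095, 0.9509, -0.1592], [0.0, 0.0, 0.0, 1.0]]
```

View pics/scene0.png

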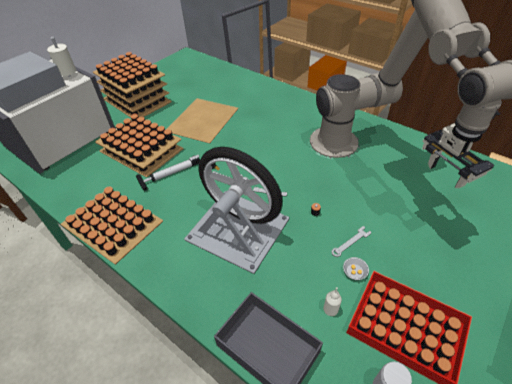

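View pics/top0.png

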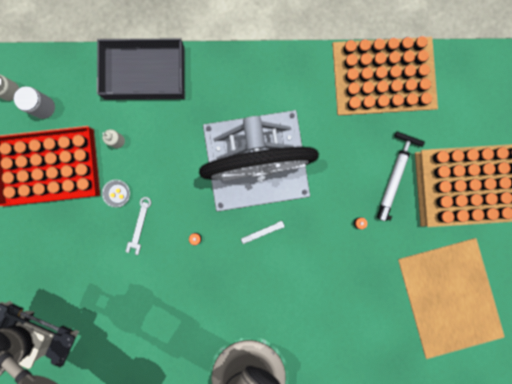

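View pics/wrist0.png

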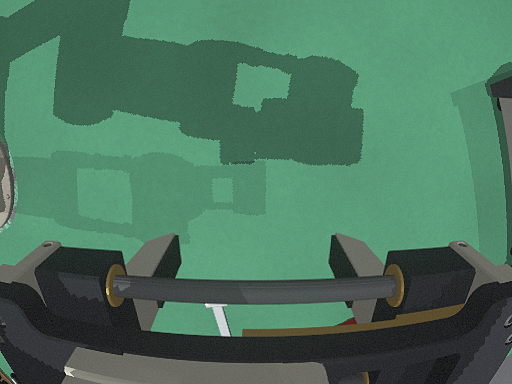

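```bash
cat > h.py <<'E'
import numpy as np,cv2
def pts(d):
    K=d["camera_matrix"];z=d["range_z"];v,u=np.indices(z.shape)
    P=np.stack([(u-K[0,2])/K[0,0]*z,(v-K[1,2])/K[1,1]*z,z],-1)
    T=d["T"];return P@T[:3,:3].T+T[:3,3]
E
python3 - <<'E'
from h import *
d=np.load("top0.npz");P=pts(d);ok=d["range_z"]>0
img=d["img"].astype(int)
box=np.zeros(ok.shape,bool);box[100:215,195:325]=1
# tyre: black & high
m=ok&box&(img.sum(2)<150)&(P[...,2]>0.25)
Q=P[m];print("tyre",len(Q),Q[:,2].max());
t=Q[Q[:,2]>0.3]
c=t[:,:2].mean(0);_,s,vt=np.linalg.svd(t[:,:2]-c);print("tyre dir",c,vt[0],s)
pr=(Q[:,:2]-c)@vt[0];print("ext",pr.min(),pr.max(), np.percentile(Q[:,2],[50,99]))
# plate
m=ok&box&(abs(P[...,2]-0.012)<0.007)&(abs(img[...,0]-img[...,1])<25)
mm=(m*255).astype(np.uint8);cnt=np.vstack(cv2.findContours(mm,0,2)[0]);
xy=P[m][:,:2].astype(np.float32);r=cv2.minAreaRect(xy);print("plate",m.sum(),r,cv2.boxPoints(r))
for n in["top0","scene0"]:
    d=np.load(n+".npz");I=d["img"][:,:,::-1]
    cr=I[95:215,190:330] if n[0]=="t" else I[135:275,180:300]
    cv2.imwrite(f"pics/{n}z.png",cv2.resize(cr,None,fx=4,fy=4,interpolation=2))
E
```

```text
tyre 1416 0.3463861536884012
tyre dir [ 0.60342129 -0.03208008] [ 0.13966685 -0.99019855] [1.969277   0.26731374]
ext -0.14028003575375425 0.14228882503519688 [0.32639648 0.34420577]
plate 4292 ((0.6348562836647034, -0.028283610939979553), (0.257977157831192, 0.2788736820220947), 8.254487037658691) [[ 0.487185    0.09118977]
 [ 0.527223   -0.18479481]
 [ 0.78252757 -0.147757  ]
 [ 0.7424896   0.12822759]]
```

View pics/scene0z.png

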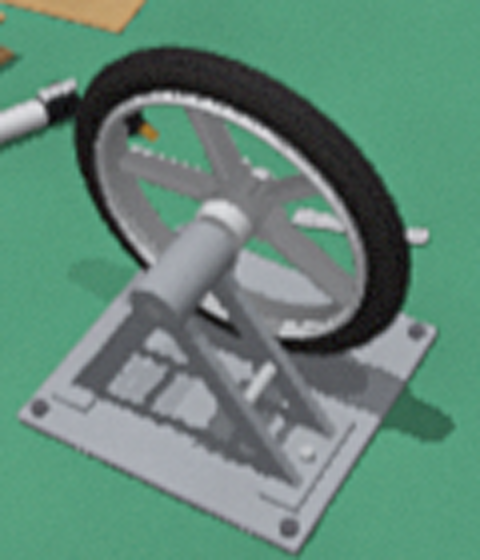

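View pics/top0z.png

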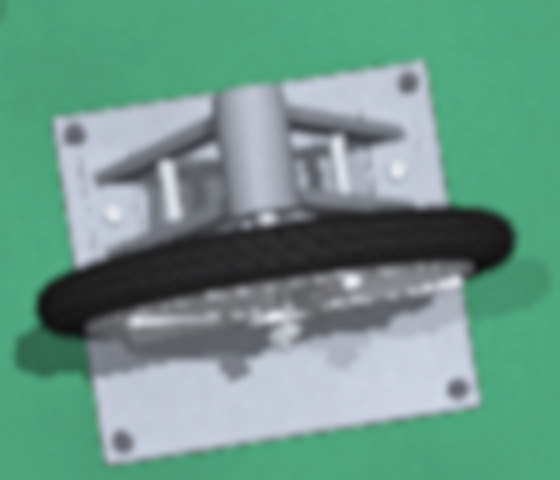

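```bash
cat >> h.py <<'E'
YAW=0.1425
O=np.array([0.604,-0.0323,0]);X=np.array([np.cos(YAW),np.sin(YAW),0]);Y=np.array([-np.sin(YAW),np.cos(YAW),0])
HUB=O+[0,0,.188]
def ray(d,u,v,off=0.):
    K=d["camera_matrix"];T=d["T"];r=T[:3,:3]@np.array([(u-K[0,2])/K[0,0],(v-K[1,2])/K[1,1],1]);c=T[:3,3]
    s=((HUB+off*X-c)@X)/(r@X);p=c+s*r-HUB
    return p@Y,p[2],np.arctan2(p@Y,-p[2])%(2*np.pi),np.hypot(p@Y,p[2])
E
python3 - <<'E'
from h import *
d=dict(np.load("scene0.npz"))
for u,v in [(130,122),(150,131),(205,125),(150,165),(325,265)]: print(ray(d,180+u/4,135+v/4))
I=d["img"].astype(int)
m=(I[...,0]>I[...,2]+50)&(I[...,0]>120);m[:140]=0;m[200:]=0;m[:,:200]=0;m[:,240:]=0
for v,u in np.argwhere(m): print(u,v,I[v,u],ray(d,u,v))
E
```

```text
(np.float64(-0.09586210971858514), np.float64(0.05543864033104867), np.float64(4.188065830528434), np.float64(0.11073837149540096))
(np.float64(-0.0767738469514883), np.float64(0.05391796792268638), np.float64(4.100123717871269), np.float64(0.09381562151711402))
(np.float64(-0.021951788199006377), np.float64(0.08398058729007735), np.float64(3.3972633988956673), np.float64(0.08680218918161187))
(np.float64(-0.08207164518841753), np.float64(0.013730516369650114), np.float64(4.546624978266932), np.float64(0.08321227087221408))
(np.float64(0.08126243838765923), np.float64(-0.02296042893449063), np.float64(1.2954276898979444), np.float64(0.08444385821102626))
200 140 [158 140 100] (np.float64(-0.12880150567092352), np.float64(0.14636974824144094), np.float64(3.8632325927996547), np.float64(0.1949716160454125))
201 140 [175 140  96] (np.float64(-0.12479884546332087), np.float64(0.14784294565418016), np.float64(3.842669703600075), np.float64(0.19347425774165078))
202 140 [175 141  95] (np.float64(-0.12081452242212437), np.float64(0.1493093939888796), np.float64(3.821891359400519), np.float6
[... 3630 characters left out ...]
050100090983176304), np.float64(4.169640399752981), np.float64(0.09700079915918698))
217 168 [160 118  41] (np.float64(-0.07896579227306448), np.float64(0.05188020430132784), np.float64(4.13111141645987), np.float64(0.09448360676678408))
218 168 [150 113  48] (np.float64(-0.07489025740103651), np.float64(0.05365175003734218), np.float64(4.090737632227416), np.float64(0.09212524591914505))
217 169 [139 119  61] (np.float64(-0.07958237288605305), np.float64(0.047249691398013105), np.float64(4.176599505440233), np.float64(0.09255207945466307))
218 169 [147 124  66] (np.float64(-0.07549234228208046), np.float64(0.04903806984351128), np.float64(4.136311361596703), np.float64(0.09002125325283959))
```

Call:
jog_arm --series '[[-1,[-0.244,-0.14,-0.124],[0,0,1.3]],[-1,[-0.244,-0.14,-0.124],[0,0,1.3]],[-1,[-0.244,-0.14,-0.124],[0,0,1.3]],[-1,[-0.244,-0.14,-0.124],[0,0,1.3]],[-1,[-0.244,-0.14,-0.124],[0,0,1.3]],[-1,[-0.244,-0.14,-0.124],[0,0,1.3]],[-1,[-0.244,-0.14,-0.124],[0,0,1.3]],[-1,[-0.244,-0.14,-0.124],[0,0,1.3]],[-1,[-0.244,-0.14,-0.124],[0,0,1.3]],[-1,[-0.244,-0.14,-0.124],[0,0,1.3]],[-1,[-0.244,-0.14,-0.124],[0,0,1.3]],[-1,[-0.244,-0.14,-0.124],[0,0,1.3]]]' --squeeze 10

```text
time: 1.15
tool_pos: [0.3807, 0.2504, 0.3506]
tool_rot: [-3.141, 0.0, 1.415]
contact_force: [0.1, 0.3, -0.3]
opening: 0.0167
```

Call:
jog_arm --series '[[-1,[-0.3,0.088,0],[0,0,1.27]],[-1,[-0.3,0.088,0],[0,0,1.27]],[-1,[-0.3,0.088,0],[0,0,1.27]],[-1,[-0.3,0.088,0],[0,0,1.27]],[-1,[-0.3,0.088,0],[0,0,1.27]],[-1,[-0.3,0.088,0],[0,0,1.27]],[-1,[-0.3,0.088,0],[0,0,1.27]],[-1,[-0.3,0.088,0],[0,0,1.27]],[-1,[-0.3,0.088,0],[0,0,1.27]],[-1,[-0.3,0.088,0],[0,0,1.27]],[-1,[-0.3,0.088,0],[0,0,1.27]]]'

```text
time: 2.07
tool_pos: [0.4219, -0.0598, 0.3504]
tool_rot: [-3.141, 0.001, 0.144]
contact_force: [-0.5, -0.6, 0.3]
opening: 0.0
```

```bash
python3 - <<'E'
from cell import status, eyes
import cv2,numpy as np
s=status.observe()
for k in("time","qpos","tool_pos","tool_rot","opening"):print(k,np.round(s[k],4))
d=eyes.read_camera("wrist");cv2.imwrite("pics/w1.png",d["img"][:,:,::-1])
E
```

```text
time 2.0667
qpos [-3.2110e-01  8.2100e-02  1.5214e+00  1.0000e-04  1.5387e+00  1.1060e+00]
tool_pos [ 0.4219 -0.0598  0.3504]
tool_rot [-3.1412e+00  5.0000e-04  1.4370e-01]
opening 0.0
```

View pics/w1.png

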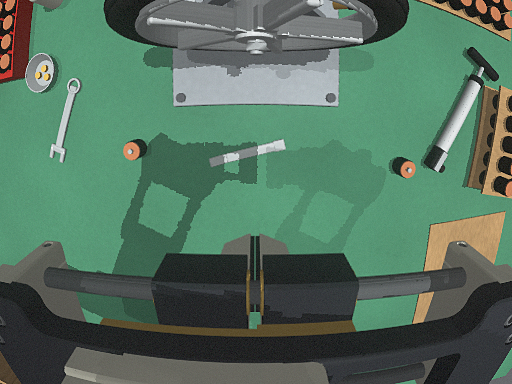

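Call:
jog_arm --series '[[-1,[0,-0.02,-0.01],[0.12,0,0]],[-1,[0,-0.04,-0.02],[0.24,0,0]],[-1,[0,-0.06,-0.03],[0.36,0,0]],[-1,[0,-0.08,-0.04],[0.4,0,0]]]'

```text
time: 2.45
tool_pos: [0.4103, 0.0199, 0.3905]
tool_rot: [-2.735, -0.0, 0.152]
contact_force: [0.4, 0.1, 0.3]
opening: 0.0004
```

```bash
python3 - <<'E'
from cell import status, eyes
import numpy as np
from scipy.spatial.transform import Rotation as Ro
s=status.observe()
for k in("time","qpos","tool_pos","tool_rot"):print(k,np.round(s[k],4))
q=s["qpos"]
def R(q): return Ro.from_euler("ZYZYZ",[q[0],q[1]+q[2],q[3],q[4],q[5]+np.pi/2])
print(R(q).as_euler("xyz"))
E
```

```text
time 2.45
qpos [-0.4127  0.1091  1.4537  0.3497  1.7911  1.047 ]
tool_pos [0.4103 0.0199 0.3905]
tool_rot [-2.735e+00 -4.000e-04  1.515e-01]Traceback (most recent call last):
  File "<stdin>", line 8, in <module>
  File "<stdin>", line 7, in R
  File "scipy/spatial/transform/_rotation.pyx", line 1413, in scipy.spatial.transform._rotation.Rotation.from_euler
ValueError: Expected axis specification to be a non-empty string of upto 3 characters, got ZYZYZ
```

```bash
cat > k.py <<'E'
import numpy as np
from scipy.spatial.transform import Rotation as Ro
from scipy.optimize import least_squares
def Rz(a):return Ro.from_euler("z",a)
def Ry(a):return Ro.from_euler("y",a)
lo=np.array([-2.53,-.77,.04,-1,.28,-3.11]);hi=np.array([2.53,2.02,2.7,4.14,2.66,3.11])
def fk(q,p):
    L1,L2,h,t,lat=p
    R=Rz(q[0])*Ry(q[1]+q[2])*Rz(q[3])*Ry(q[4])*Rz(q[5]+np.pi/2)
    w=Rz(q[0]).apply([L1*np.sin(q[1])+L2*np.sin(q[1]+q[2]),lat,h+L1*np.cos(q[1])+L2*np.cos(q[1]+q[2])])
    return w+R.apply([0,0,t]),R,w
D=[([1.0010,.342739,1.52505,0,1.27537,-.146039],[.21564,.47821,.22603],[-3.14004,-.00023,2.71783]),
([-.3211,.0821,1.5214,.0001,1.5387,1.106],[.4219,-.0598,.3504],[-3.1412,.0005,.1437]),
([-.4127,.1091,1.4537,.3497,1.7911,1.047],[.4103,.0199,.3905],[-2.735,-.0004,.1515])]
def fit():
    f=lambda p:np.concatenate([fk(q,p)[0]-x for q,x,_ in D])
    s=least_squares(f,[.457,.38,.18,.27,.076]);return s.x,np.abs(s.fun).max()
P,_e=fit()
def ik(x,R,q0):
    f=lambda q:np.concatenate([fk(q,P)[0]-x,.2*(fk(q,P)[1].inv()*R).as_rotvec()])
    s=least_squares(f,np.clip(q0,lo+.01,hi-.01),bounds=(lo,hi));return s.x,np.abs(s.fun).max()
def target(pitch,yaw,roll=0):  # tool along stand x, camera up
    X=np.array([np.cos(yaw),np.sin(yaw),0]);U=np.array([0,0,1.])
    z=X*np.cos(pitch)-U*np.sin(pitch);x=U*np.cos(pitch)+X*np.sin(pitch);y=np.cross(z,x)
    return Ro.from_matrix(np.stack([x,y,z],1))*Rz(roll)
E
python3 - <<'E'
from k import *
from h import *
print(P,_e)
for q,x,r in D: print((fk(q,P)[1].inv()*Ro.from_euler("xyz",r)).magnitude())
for pitch in(0,.3,.5):
  for yaw in (YAW,YAW-.3):
   for dy,dz in((0,0),(.07,0),(.05,.05),(0,.07),(-.02,.05)):
    x=HUB-.02*X+dy*Y+[0,0,dz]
    for roll in(0,np.pi):
      r=min((ik(x,target(pitch,yaw,roll),q0) for q0 in([-.3,.4,2.3,3,1.1,-1.2],[-.3,.4,2.3,3,1.1,1.2],[-.5,.4,2,1.6,1.1,0])),key=lambda a:a[1])
      if r[1]<1e-3: print(pitch,yaw,dy,dz,"roll",roll,np.round(r[0],2),"wrist",np.round(fk(r[0],P)[2],2))
E
```

```text
Traceback (most recent call last):
NameError: name '_e' is not defined
```

```bash
cat > ikt.py <<'E'
from k import *
from h import *
print(P,fit()[1])
for q,x,r in D: print((fk(q,P)[1].inv()*Ro.from_euler("xyz",r)).magnitude())
for pitch in(0,.3,.5):
  for yaw in (YAW,YAW-.3):
   for dy,dz in((0,0),(.07,0),(.05,.05),(0,.07),(-.02,.05)):
    x=HUB-.02*X+dy*Y+[0,0,dz]
    for roll in(0,np.pi):
      r=min((ik(x,target(pitch,yaw,roll),q0) for q0 in([-.3,.4,2.3,3,1.1,-1.2],[-.3,.4,2.3,3,1.1,1.2],[-.5,.4,2,1.6,1.1,0])),key=lambda a:a[1])
      if r[1]<1e-3: print(pitch,round(yaw,2),dy,dz,"roll",roll,np.round(r[0],2),"wrist",np.round(fk(r[0],P)[2],2))
E
python3 ikt.py
```

```text
[0.45510738 0.38343758 0.22394498 0.31449019 0.07681138] 0.0015337847531216586
6.297913395293002e-06
3.1865273157861504e-05
6.285022752056476e-05
0 0.14 0 0 roll 0 [-0.56  0.7   2.49  2.44  1.61 -1.61] wrist [ 0.27 -0.08  0.19]
0 0.14 0 0 roll 3.141592653589793 [-0.56  0.7   2.49  2.44  1.61  1.54] wrist [ 0.27 -0.08  0.19]
0 0.14 0.07 0 roll 0 [-0.34  0.71  2.55  2.66  1.68 -1.63] wrist [ 0.26 -0.01  0.19]
0 0.14 0.07 0 roll 3.141592653589793 [-0.34  0.71  2.55  2.66  1.68  1.52] wrist [ 0.26 -0.01  0.19]
0 0.14 0.05 0.05 roll 0 [-0.4   0.51  2.54  2.59  1.5  -1.53] wrist [ 0.27 -0.03  0.24]
0 0.14 0.05 0.05 roll 3.141592653589793 [-0.4   0.51  2.54  2.59  1.5   1.61] wrist [ 0.27 -0.03  0.24]
0 0.14 0 0.07 roll 0 [-0.56  0.45  2.49  2.43  1.42 -1.44] wrist [ 0.27 -0.08  0.26]
0 0.14 0 0.07 roll 3.141592653589793 [-0.56  0.45  2.49  2.43  1.42  1.7 ] wrist [ 0.27 -0.08  0.26]
0 0.14 -0.02 0.05 roll 0 [-0.61  0.53  2.47  2.38  1.47 -1.47] wrist [ 0.28 -0.1   0.24]
0 0.14 -0.02 0.05 roll 3.141592653589793 [-0.61  0.53  2.47  2.38  1.47  1.67] wrist [ 0.28 -0.1   0.24]
0 -0.16 0 0 roll
[... 3993 characters left out ...]
.73] wrist [0.3  0.08 0.34]
0.5 -0.16 0.07 0 roll 3.141592653589793 [0.   0.23 2.37 3.42 0.54 1.41] wrist [0.3  0.08 0.34]
0.5 -0.16 0.05 0.05 roll 0 [-0.06  0.1   2.32  3.38  0.36 -1.75] wrist [0.3  0.06 0.39]
0.5 -0.16 0.05 0.05 roll 3.141592653589793 [-0.06  0.1   2.32  3.38  0.36  1.39] wrist [0.3  0.06 0.39]
0.5 -0.16 0 0.07 roll 0 [-0.22  0.06  2.29  2.94  0.28 -1.4 ] wrist [0.31 0.01 0.41]
0.5 -0.16 0 0.07 roll 3.141592653589793 [-0.22  0.06  2.29  2.94  0.28  1.74] wrist [0.31 0.01 0.41]
0.5 -0.16 -0.02 0.05 roll 0 [-0.28  0.11  2.31  2.82  0.36 -1.33] wrist [ 0.31 -0.01  0.39]
0.5 -0.16 -0.02 0.05 roll 3.141592653589793 [-0.28  0.11  2.31  2.82  0.36  1.81] wrist [ 0.31 -0.01  0.39]
```

```bash
cat >> k.py <<'E'
def rel(T0,xs,Rs,nd=3):
    x0,R0=T0
    return [[np.round(R0.inv().apply(x-x0),nd).tolist(),np.round((R0.inv()*R).as_rotvec(),nd).tolist()] for x,R in zip(xs,Rs)]
def now():
    from cell import status
    s=status.observe();return s["tool_pos"],Ro.from_euler("xyz",s["tool_rot"]),s
E
python3 - <<'E'
from k import *
from h import *
x0,R0,s=now();q0=s["qpos"]
for roll in(0,np.pi):
    xt=HUB-.11*X+.06*Y+[0,0,.0]
    q1,e=ik(xt,target(.3,YAW,roll),[-.3,.3,2.4,2.5,1,1.8 if roll else -1.3])
    print(roll,q1,e)
    for f in np.linspace(0,1,9):
        q=q0+f*(q1-q0);x,R,w=fk(q,P);print(np.round(x,3),np.round(R.apply([0,0,1]),2),"w",np.round(w,2),round((R0.inv()*R).magnitude(),2))
E
```

```text
0 [-0.57319362  0.24200283  2.7         2.35431376  1.10105599 -1.41780851] 0.005005724737510875
[0.409 0.02  0.391] [-0.06  0.39 -0.92] w [ 0.43 -0.1   0.68] 0.0
[0.425 0.082 0.366] [-0.01  0.62 -0.78] w [ 0.43 -0.11  0.61] 0.37
[0.446 0.131 0.357] [ 0.09  0.79 -0.61] w [ 0.42 -0.12  0.55] 0.7
[0.473 0.159 0.356] [ 0.24  0.88 -0.41] w [ 0.4  -0.12  0.49] 0.97
[0.502 0.163 0.353] [ 0.42  0.87 -0.25] w [ 0.37 -0.11  0.43] 1.17
[0.528 0.144 0.338] [ 0.62  0.77 -0.14] w [ 0.33 -0.1   0.38] 1.31
[0.541 0.105 0.306] [ 0.79  0.6  -0.11] w [ 0.29 -0.08  0.34] 1.37
[0.531 0.057 0.255] [ 0.91  0.38 -0.18] w [ 0.25 -0.06  0.31] 1.37
[0.492 0.011 0.19 ] [ 0.94  0.15 -0.32] w [ 0.2  -0.04  0.29] 1.3
3.141592653589793 [-0.5731936   0.24200279  2.7         2.35431377  1.10105593  1.72378418] 0.0050057211831867066
[0.409 0.02  0.391] [-0.06  0.39 -0.92] w [ 0.43 -0.1   0.68] 0.0
[0.425 0.082 0.366] [-0.01  0.62 -0.78] w [ 0.43 -0.11  0.61] 0.3
[0.446 0.131 0.357] [ 0.09  0.79 -0.61] w [ 0.42 -0.12  0.55] 0.63
[0.473 0.159 0.356] [ 0.24  0.88 -0.41] w [ 0.4  -0.12  0.49] 0.98
[0.502 0.163 0.353] [ 0.42  0.87 -0.25] w [ 0.37 -0.11  0.43] 1.34
[0.528 0.144 0.338] [ 0.62  0.77 -0.14] w [ 0.33 -0.1   0.38] 1.72
[0.541 0.105 0.306] [ 0.79  0.6  -0.11] w [ 0.29 -0.08  0.34] 2.1
[0.531 0.057 0.255] [ 0.91  0.38 -0.18] w [ 0.25 -0.06  0.31] 2.5
[0.492 0.011 0.19 ] [ 0.94  0.15 -0.32] w [ 0.2  -0.04  0.29] 2.91
```

```bash
python3 - <<'E'
from k import *
from h import *
x0,R0,s=now();q0=s["qpos"]
xt=HUB-.075*X+.07*Y+[0,0,.03]
q1,e=ik(xt,target(.3,YAW,0),[-.3,.3,2.4,2.5,1,-1.3])
print(q1,e,np.abs(q1-q0).max())
N=24;xs=[];Rs=[]
for f in np.linspace(0,1,N+1)[1:]:
    q=q0+f*(q1-q0);x,R,w=fk(q,P);xs.append(x);Rs.append(R)
    v=x-HUB
    print(np.round([v@X,v@Y,v[2]],3))
for r in rel((x0,R0),xs,Rs)[:12]:print(r)
print([(Rs[i].inv()*Rs[i+1]).magnitude().round(3) for i in range(N-1)])
E
```

```text
[-0.42490259  0.17701291  2.62080786  2.47963721  0.98871809 -1.35220888] 1.7089021170368923e-13 2.39919605105949
[-0.175  0.103  0.195]
[-0.164  0.125  0.189]
[-0.153  0.147  0.185]
[-0.142  0.166  0.184]
[-0.131  0.184  0.184]
[-0.12   0.199  0.185]
[-0.109  0.211  0.187]
[-0.097  0.221  0.189]
[-0.086  0.228  0.192]
[-0.074  0.231  0.194]
[-0.063  0.232  0.195]
[-0.053  0.23   0.195]
[-0.043  0.224  0.193]
[-0.034  0.217  0.19 ]
[-0.027  0.206  0.184]
[-0.022  0.194  0.176]
[-0.018  0.18   0.166]
[-0.017  0.165  0.153]
[-0.019  0.149  0.137]
[-0.023  0.132  0.119]
[-0.031  0.116  0.1  ]
[-0.042  0.1    0.078]
[-0.057  0.084  0.054]
[-0.075  0.07   0.03 ]
[[0.01, -0.018, 0.017], [0.084, 0.038, -0.098]]
[[0.021, -0.037, 0.031], [0.164, 0.085, -0.188]]
[[0.032, -0.055, 0.042], [0.238, 0.143, -0.271]]
[[0.043, -0.072, 0.052], [0.306, 0.209, -0.345]]
[[0.054, -0.088, 0.059], [0.365, 0.283, -0.41]]
[[0.065, -0.103, 0.063], [0.417, 0.364, -0.467]]
[[0.077, -0.115, 0.066], [0.458, 0.451, -0.514]]
[[0.088, -0.124, 0.068], [0.489, 0.542, -0.552]]
[[0.1, -0.131, 0.068], [0.508, 0.635, -0.58]]
[[0.111, -0.135, 0.068], [0.516, 0.73, -0.6]]
[[0.122, -0.136, 0.067], [0.512, 0.825, -0.61]]
[[0.133, -0.134, 0.066], [0.495, 0.916, -0.612]]Traceback (most recent call last):
  File "<stdin>", line 13, in <module>
AttributeError: 'float' object has no attribute 'round'
```

Call:
jog_arm --series '[[-1,[0.01,-0.018,0.017],[0.084,0.038,-0.098]],[-1,[0.021,-0.037,0.031],[0.164,0.085,-0.188]],[-1,[0.032,-0.055,0.042],[0.238,0.143,-0.271]],[-1,[0.043,-0.072,0.052],[0.306,0.209,-0.345]],[-1,[0.054,-0.088,0.059],[0.365,0.283,-0.41]],[-1,[0.065,-0.103,0.063],[0.417,0.364,-0.467]],[-1,[0.077,-0.115,0.066],[0.458,0.451,-0.514]],[-1,[0.088,-0.124,0.068],[0.489,0.542,-0.552]],[-1,[0.1,-0.131,0.068],[0.508,0.635,-0.58]],[-1,[0.111,-0.135,0.068],[0.516,0.73,-0.6]],[-1,[0.111,-0.136,0.067],[0.512,0.825,-0.61]],[-1,[0.111,-0.136,0.067],[0.512,0.85,-0.61]]]'

```text
time: 3.45
tool_pos: [0.4965, 0.187, 0.3808]
tool_rot: [-2.122, -1.036, 0.049]
contact_force: [-0.2, 0.4, -0.3]
opening: 0.0004
```

```bash
cat > plan2.py <<'E'
from k import *
from h import *
x0,R0,s=now();q0=s["qpos"];v=x0-HUB
print(s["time"],np.round(q0,3),"stand",np.round([v@X,v@Y,v[2]],3),np.abs(fk(q0,P)[0]-x0).max())
xt=HUB-.075*X+.07*Y+[0,0,.03];Rt=target(.3,YAW,0)
rv=(R0.inv()*Rt).as_rotvec();print("rv",rv,np.linalg.norm(rv)/.125)
N=14;q=q0;xs=[];Rs=[]
for i in range(1,N+1):
    f=i/N
    x=x0+f*(xt-x0)-.03*np.sin(np.pi*f)*X;R=R0*Ro.from_rotvec(f*rv)
    q,e=ik(x,R,q);v=x-HUB;xs.append(x);Rs.append(R)
    print(np.round([v@X,v@Y,v[2]],3),np.round(q,2),round(e,4))
for r in rel((x0,R0),xs,Rs):print(r)
E
python3 plan2.py
```

```text
3.45 [-0.446  0.171  2.012  1.343  1.424 -0.128] stand [-0.075  0.232  0.193] 0.01780562319047746
rv [-0.92949059  0.19363848 -0.15320688] 7.693824949260077
[-0.082  0.221  0.181] [-0.47  0.08  2.11  1.35  1.38 -0.15] 0.0
[-0.088  0.209  0.17 ] [-0.5   0.04  2.17  1.37  1.34 -0.19] 0.0
[-0.094  0.198  0.158] [-0.53  0.01  2.22  1.38  1.29 -0.24] 0.0
[-0.099  0.186  0.146] [-0.56 -0.02  2.28  1.41  1.25 -0.3 ] 0.0
[-0.102  0.174  0.135] [-0.58 -0.04  2.33  1.44  1.2  -0.36] 0.0
[-0.104  0.163  0.123] [-0.6  -0.05  2.38  1.49  1.16 -0.42] 0.0
[-0.105  0.151  0.111] [-0.61 -0.06  2.43  1.54  1.11 -0.49] 0.0
[-0.104  0.14   0.1  ] [-0.61 -0.06  2.47  1.62  1.06 -0.58] 0.0
[-0.102  0.128  0.088] [-0.6  -0.05  2.51  1.71  1.01 -0.68] 0.0
[-0.099  0.116  0.077] [-0.59 -0.03  2.54  1.83  0.97 -0.79] 0.0
[-0.094  0.105  0.065] [-0.56  0.01  2.57  1.97  0.95 -0.92] 0.0
[-0.088  0.093  0.053] [-0.52  0.05  2.59  2.13  0.94 -1.07] 0.0
[-0.082  0.082  0.042] [-0.47  0.11  2.61  2.31  0.95 -1.21] 0.0
[-0.075  0.07   0.03 ] [-0.42  0.18  2.62  2.48  0.99 -1.35] 0.0
[[-0.013, 0.007, -0.01], [-0.066, 0.014, -0.011]]
[[-0.025, 0.015, -0.019], [-0.133, 0.028, -0.022]]
[[-0.038, 0.023, -0.029], [-0.199, 0.041, -0.033]]
[[-0.05, 0.032, -0.037], [-0.266, 0.055, -0.044]]
[[-0.061, 0.041, -0.045], [-0.332, 0.069, -0.055]]
[[-0.071, 0.051, -0.053], [-0.398, 0.083, -0.066]]
[[-0.081, 0.063, -0.059], [-0.465, 0.097, -0.077]]
[[-0.09, 0.075, -0.065], [-0.531, 0.111, -0.088]]
[[-0.099, 0.089, -0.07], [-0.598, 0.124, -0.098]]
[[-0.106, 0.103, -0.075], [-0.664, 0.138, -0.109]]
[[-0.113, 0.118, -0.078], [-0.73, 0.152, -0.12]]
[[-0.12, 0.134, -0.082], [-0.797, 0.166, -0.131]]
[[-0.126, 0.15, -0.085], [-0.863, 0.18, -0.142]]
[[-0.132, 0.167, -0.087], [-0.929, 0.194, -0.153]]
```

Call:
jog_arm --series '[[-1,[-0.025,0.015,-0.019],[-0.1,0.02,-0.018]],[-1,[-0.038,0.023,-0.029],[-0.199,0.041,-0.033]],[-1,[-0.05,0.032,-0.037],[-0.266,0.055,-0.044]],[-1,[-0.061,0.041,-0.045],[-0.332,0.069,-0.055]],[-1,[-0.071,0.051,-0.053],[-0.398,0.083,-0.066]],[-1,[-0.081,0.063,-0.059],[-0.465,0.097,-0.077]],[-1,[-0.09,0.075,-0.065],[-0.531,0.111,-0.088]],[-1,[-0.099,0.089,-0.07],[-0.598,0.124,-0.098]],[-1,[-0.106,0.103,-0.075],[-0.664,0.138,-0.109]],[-1,[-0.113,0.118,-0.078],[-0.73,0.152,-0.12]],[-1,[-0.12,0.134,-0.082],[-0.797,0.166,-0.131]],[-1,[-0.126,0.145,-0.085],[-0.863,0.18,-0.142]]]'

```text
time: 4.45
tool_pos: [0.5082, 0.0368, 0.2328]
tool_rot: [-3.068, -1.252, 0.13]
contact_force: [1.6, 0.5, 0.1]
opening: 0.0006
```

```bash
cat > plan3.py <<'E'
from k import *
from h import *
x0,R0,s=now();q0=s["qpos"];v=x0-HUB
print(s["time"],np.round(q0,3),"stand",np.round([v@X,v@Y,v[2]],3),fk(q0,P)[0]-x0, s["contact_force"])
from cell import eyes
d=eyes.read_camera("wrist");cv2.imwrite("pics/w2.png",d["img"][:,:,::-1]);np.savez("w2.npz",x=x0,R=R0.as_matrix(),**d)
print(rel((x0,R0),[HUB-.075*X+.07*Y+[0,0,.0]],[target(.3,YAW,0)]))
E
python3 plan3.py
```

```text
4.45 [-0.484  0.278  2.581  2.365  1.042 -1.34 ] stand [-0.085  0.082  0.045] [ 0.02493586 -0.01508452 -0.03769342] [1.61054153 0.46230439 0.05573309]
[[[-0.039, 0.014, 0.023], [-0.061, 0.019, -0.005]]]
```

View pics/w2.png

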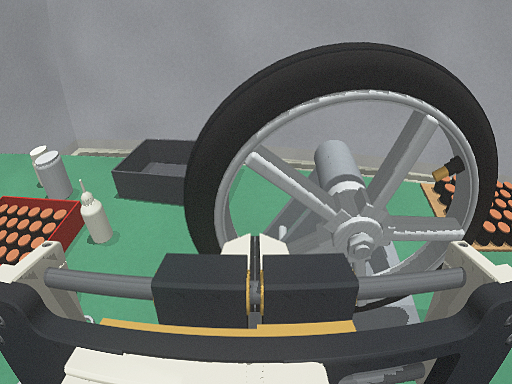

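```bash
cat >> h.py <<'E'
def wray(d,u,v,off=0.):
    K=d["camera_matrix"];T=d["tool_from_camera"];dx,dy=u-K[0,2],v-K[1,2];r=np.hypot(dx,dy);a=r/K[0,0]
    rc=np.array([dx/r*np.sin(a),dy/r*np.sin(a),np.cos(a)])
    R=d["R"];c=R@T[:3,3]+d["x"];r=R@T[:3,:3]@rc
    s=((HUB+off*X-c)@X)/(r@X);p=c+s*r-HUB
    return np.round([p@Y,p[2],np.arctan2(p@Y,-p[2])%(2*np.pi),np.hypot(p@Y,p[2])],3)
E
python3 - <<'E'
from h import *
d=dict(np.load("w2.npz"))
print("nut",wray(d,361,241,-.045));
for u,v in((250,158),(432,120),(462,235)):print("spoke end",wray(d,u,v,-.025))
for u,v in((440,174),(458,163)):print("valve",wray(d,u,v,0))
I=d["img"][:,:,::-1];cv2.imwrite("pics/w2z.png",cv2.resize(I[30:310,170:512],(684,560),interpolation=2))
E
```

```text
nut [0.    0.015 3.113 0.015]
spoke end [0.087 0.075 2.282 0.115]
spoke end [-0.042  0.111  3.502  0.118]
spoke end [-1.180e-01 -1.000e-03  4.722e+00  1.180e-01]
valve [-0.081  0.052  4.146  0.096]
valve [-0.098  0.064  4.131  0.117]
```

View pics/w2z.png

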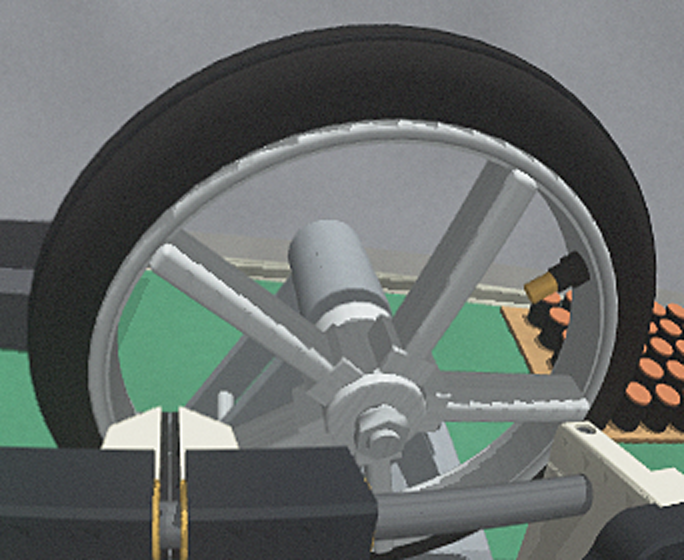

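```bash
cat > go.py <<'E'
# usage: go.py [depth,theta,r] ... : rows towards poses, linear per leg listed
import sys
from k import *
from h import *
x0,R0,s=now();v=x0-HUB
print("t",s["time"],"q",np.round(s["qpos"],2),"stand",np.round([v@X,v@Y,v[2]],4),"th",round(np.arctan2(v@Y,-v[2]),3),"r",round(np.hypot(v@Y,v[2]),4),"F",np.round(s["contact_force"],1))
Rt=target(.3,YAW,0)
for a in sys.argv[1:]:
    d,th,r=map(float,a.split(","))
    print(a,rel((x0,R0),[HUB+d*X+r*np.sin(th)*Y-[0,0,r*np.cos(th)]],[Rt],4))
E
python3 go.py -- 2>/dev/null; python3 go.py " -.06,1.62,.068" " 0,1.62,.068"
python3 - <<'E'
from h import *
d=dict(np.load("w2.npz"));print("nut",wray(d,361,247,-.045))
E
```

```text
t 4.5 q [-0.48  0.28  2.58  2.38  1.04 -1.35] stand [-0.0856  0.0814  0.0429] th 2.055 r 0.092 F [-1.1  0.6 -1.3]
t 4.5 q [-0.48  0.28  2.58  2.38  1.04 -1.35] stand [-0.0856  0.0814  0.0429] th 2.055 r 0.092 F [-1.1  0.6 -1.3]
 -.06,1.62,.068 [[[-0.0293, 0.0157, 0.0359], [-0.0558, 0.0212, -0.007]]]
 0,1.62,.068 [[[-0.0104, 0.0188, 0.0928], [-0.0558, 0.0212, -0.007]]]
nut [-1.000e-03  8.000e-03  3.285e+00  8.000e-03]
```

Call:
jog_arm --series '[[-1,[-0.01,0.005,0.012],[-0.03,0.01,-0.003]],[-1,[-0.02,0.01,0.024],[-0.055,0.021,-0.007]],[-1,[-0.029,0.016,0.036],[-0.056,0.021,-0.007]],[-1,[-0.029,0.016,0.036],[-0.056,0.021,-0.007]],[-1,[-0.029,0.016,0.036],[-0.056,0.021,-0.007]]]'

```text
time: 4.92
tool_pos: [0.5355, 0.0295, 0.1937]
tool_rot: [-3.115, -1.272, 0.128]
contact_force: [-0.3, 0.6, -0.2]
opening: 0.0003
```

```bash
python3 go.py " -.06,1.62,.068" " 0,1.62,.068"; sed -i 's/"pics\/w2.png"/"pics\/w3.png"/;s/w2.npz/w3.npz/' plan3.py; python3 plan3.py; python3 - <<'E'
import cv2
I=cv2.imread("pics/w3.png");cv2.imwrite("pics/w3z.png",cv2.resize(I[:310,150:512],(724,600),interpolation=2))
E
```

```text
t 4.9167 q [-0.41  0.49  2.57  2.56  1.2  -1.52] stand [-0.059   0.0708  0.0057] th 1.651 r 0.0711 F [-0.3  0.6 -0.2]
 -.06,1.62,.068 [[[-0.0026, 0.0029, -0.0003], [-0.0132, -0.0015, -0.0042]]]
 0,1.62,.068 [[[0.0151, 0.0036, 0.057], [-0.0132, -0.0015, -0.0042]]]
4.9167 [-0.406  0.491  2.569  2.564  1.203 -1.516] stand [-0.059  0.071  0.006] [ 0.01752297 -0.009069   -0.04298814] [-0.32657124  0.60674922 -0.15328723]
[[[-0.01, 0.001, -0.014], [-0.013, -0.001, -0.004]]]
```

View pics/w3z.png

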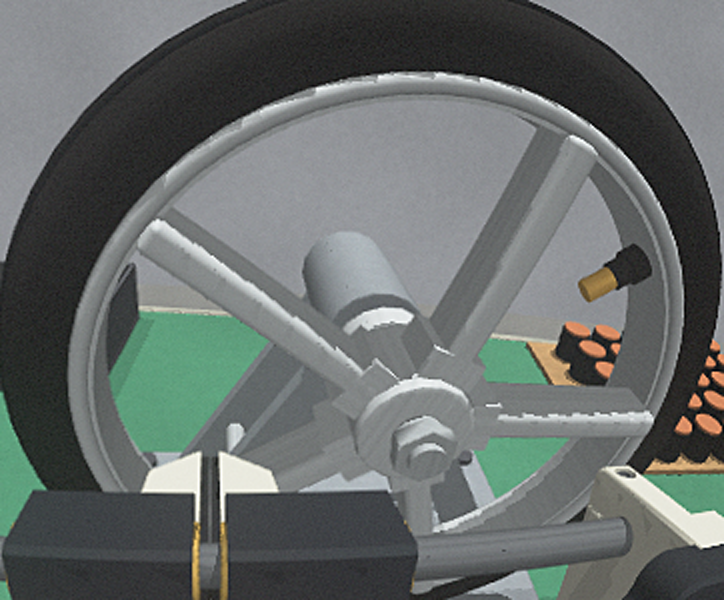

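Call:
jog_arm --series '[[-1,[0.002,0.003,0.007],[-0.013,0,-0.004]],[-1,[0.004,0.003,0.015],[-0.013,0,-0.004]],[-1,[0.006,0.003,0.022],[-0.013,0,-0.004]],[-1,[0.008,0.003,0.03],[-0.013,0,-0.004]],[-1,[0.01,0.003,0.037],[-0.013,0,-0.004]],[-1,[0.012,0.003,0.045],[-0.013,0,-0.004]],[-1,[0.014,0.003,0.052],[-0.013,0,-0.004]],[-1,[0.015,0.003,0.056],[-0.013,0,-0.004]],[-1,[0.015,0.003,0.056],[-0.013,0,-0.004]]]'

```text
time: 5.72
tool_pos: [0.594, 0.0345, 0.192]
tool_rot: [-3.141, -1.274, 0.14]
contact_force: [0.4, 0.5, 1.1]
opening: 0.0009
```

```bash
cat > arc.py <<'E'
import sys
from k import *
from h import *
x0,R0,s=now();v=x0-HUB
t0=np.arctan2(v@Y,-v[2]);r0=np.hypot(v@Y,v[2]);d0=v@X
print("t",s["time"],"q",np.round(s["qpos"],2),"stand",np.round(v@X,4),"th",round(t0,3),"r",round(r0,4),"F",np.round(s["contact_force"],1))
t1,r1,d1,n=map(float,sys.argv[1:5]);n=int(n);Rt=target(.3,YAW,0);xs=[]
for i in range(1,n+1):
    f=i/n;th=t0+f*(t1-t0);r=r0+f*(r1-r0);xs.append(HUB+(d0+f*(d1-d0))*X+r*np.sin(th)*Y-[0,0,r*np.cos(th)])
print([[-1,a,b] for a,b in rel((x0,R0),xs,[Rt]*n,4)])
E
python3 arc.py 1.98 .068 0 12
```

```text
t 5.7167 q [-0.29  0.51  2.42  2.67  1.08 -1.47] stand -0.0004 th 1.631 r 0.0676 F [0.4 0.5 1.1]
[[-1, [0.0019, 0.0001, -0.0005], [0.0026, -0.003, -0.0009]], [-1, [0.0038, 0.0003, -0.0011], [0.0026, -0.003, -0.0009]], [-1, [0.0057, 0.0005, -0.0016], [0.0026, -0.003, -0.0009]], [-1, [0.0075, 0.0008, -0.0022], [0.0026, -0.003, -0.0009]], [-1, [0.0094, 0.0011, -0.0027], [0.0026, -0.003, -0.0009]], [-1, [0.0113, 0.0015, -0.0032], [0.0026, -0.003, -0.0009]], [-1, [0.0131, 0.002, -0.0038], [0.0026, -0.003, -0.0009]], [-1, [0.0149, 0.0025, -0.0043], [0.0026, -0.003, -0.0009]], [-1, [0.0168, 0.0031, -0.0048], [0.0026, -0.003, -0.0009]], [-1, [0.0186, 0.0037, -0.0053], [0.0026, -0.003, -0.0009]], [-1, [0.0204, 0.0044, -0.0058], [0.0026, -0.003, -0.0009]], [-1, [0.0221, 0.0051, -0.0063], [0.0026, -0.003, -0.0009]]]
```

Call:
jog_arm --series '[[-1,[0.002,0,-0.0005],[0,0,0]],[-1,[0.004,0.0003,-0.001],[0,0,0]],[-1,[0.006,0.0005,-0.0016],[0,0,0]],[-1,[0.0075,0.0008,-0.002],[0,0,0]],[-1,[0.0095,0.001,-0.0027],[0,0,0]],[-1,[0.0115,0.0015,-0.003],[0,0,0]],[-1,[0.013,0.002,-0.004],[0,0,0]],[-1,[0.015,0.0025,-0.0043],[0,0,0]],[-1,[0.017,0.003,-0.005],[0,0,0]],[-1,[0.0185,0.0037,-0.0053],[0,0,0]],[-1,[0.0205,0.0044,-0.006],[0,0,0]],[-1,[0.022,0.005,-0.0063],[0,0,0]]]'

```text
time: 6.72
tool_pos: [0.5943, 0.0293, 0.215]
tool_rot: [-3.14, -1.273, 0.138]
contact_force: [-1.1, 0.7, -3.6]
opening: 0.0005
```

```bash
python3 arc.py 2.35 .068 0 12
```

```text
t 6.7167 q [-0.31  0.43  2.4   2.63  0.99 -1.41] stand -0.0009 th 1.979 r 0.0679 F [-1.1  0.7 -3.6]
[[-1, [0.0019, 0.0009, -0.0005], [0.0031, -0.0023, -0.0013]], [-1, [0.0037, 0.0018, -0.001], [0.0031, -0.0023, -0.0013]], [-1, [0.0055, 0.0027, -0.0014], [0.0031, -0.0023, -0.0013]], [-1, [0.0073, 0.0038, -0.0019], [0.0031, -0.0023, -0.0013]], [-1, [0.009, 0.0049, -0.0024], [0.0031, -0.0023, -0.0013]], [-1, [0.0107, 0.006, -0.0028], [0.0031, -0.0023, -0.0013]], [-1, [0.0124, 0.0072, -0.0032], [0.0031, -0.0023, -0.0013]], [-1, [0.014, 0.0084, -0.0037], [0.0031, -0.0023, -0.0013]], [-1, [0.0156, 0.0097, -0.0041], [0.0031, -0.0023, -0.0013]], [-1, [0.0172, 0.0111, -0.0045], [0.0031, -0.0023, -0.0013]], [-1, [0.0187, 0.0125, -0.0048], [0.0031, -0.0023, -0.0013]], [-1, [0.0202, 0.0139, -0.0052], [0.0031, -0.0023, -0.0013]]]
```

Call:
jog_arm --series '[[-1,[0.002,0.001,-0.0005],[0,0,0]],[-1,[0.0037,0.0018,-0.001],[0,0,0]],[-1,[0.0055,0.0027,-0.0014],[0,0,0]],[-1,[0.0073,0.0038,-0.002],[0,0,0]],[-1,[0.009,0.005,-0.0024],[0,0,0]],[-1,[0.0107,0.006,-0.0028],[0,0,0]],[-1,[0.0124,0.0072,-0.0032],[0,0,0]],[-1,[0.014,0.0084,-0.0037],[0,0,0]],[-1,[0.0156,0.0097,-0.004],[0,0,0]],[-1,[0.0172,0.011,-0.0045],[0,0,0]],[-1,[0.0187,0.0125,-0.005],[0,0,0]],[-1,[0.02,0.014,-0.005],[0,0,0]]]'

```text
time: 7.72
tool_pos: [0.5973, 0.0155, 0.2356]
tool_rot: [-3.14, -1.273, 0.138]
contact_force: [-2.3, 1.4, -1.4]
opening: 0.0004
```

```bash
python3 arc.py 2.75 .068 0 12; sed -i 's/"pics\/w3.png"/"pics\/w4.png"/;s/w3.npz/w4.npz/' plan3.py; python3 plan3.py >/dev/null
```

```text
t 7.7167 q [-0.35  0.36  2.37  2.54  0.92 -1.34] stand 0.0002 th 2.349 r 0.0677 F [-2.3  1.4 -1.4]
[[-1, [0.0015, 0.0016, -0.0005], [0.0031, -0.0024, -0.0013]], [-1, [0.003, 0.0033, -0.0009], [0.0031, -0.0024, -0.0013]], [-1, [0.0044, 0.005, -0.0014], [0.0031, -0.0024, -0.0013]], [-1, [0.0058, 0.0067, -0.0018], [0.0031, -0.0024, -0.0013]], [-1, [0.0071, 0.0085, -0.0022], [0.0031, -0.0024, -0.0013]], [-1, [0.0084, 0.0104, -0.0026], [0.0031, -0.0024, -0.0013]], [-1, [0.0096, 0.0122, -0.003], [0.0031, -0.0024, -0.0013]], [-1, [0.0107, 0.0142, -0.0033], [0.0031, -0.0024, -0.0013]], [-1, [0.0118, 0.0162, -0.0037], [0.0031, -0.0024, -0.0013]], [-1, [0.0128, 0.0182, -0.004], [0.0031, -0.0024, -0.0013]], [-1, [0.0137, 0.0202, -0.0043], [0.0031, -0.0024, -0.0013]], [-1, [0.0146, 0.0223, -0.0046], [0.0031, -0.0024, -0.0013]]]
```

View pics/w4.png

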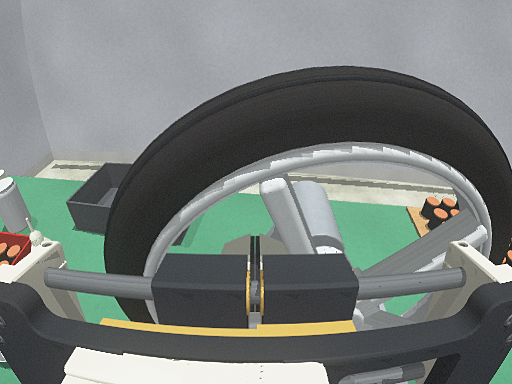

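Call:
jog_arm --series '[[-1,[0.0015,0.0016,-0.0005],[0,0,0]],[-1,[0.003,0.0033,-0.001],[0,0,0]],[-1,[0.0044,0.005,-0.0014],[0,0,0]],[-1,[0.0058,0.0067,-0.0018],[0,0,0]],[-1,[0.007,0.0085,-0.0022],[0,0,0]],[-1,[0.0084,0.0104,-0.0026],[0,0,0]],[-1,[0.0096,0.0122,-0.003],[0,0,0]],[-1,[0.0107,0.0142,-0.0033],[0,0,0]],[-1,[0.0118,0.0162,-0.0037],[0,0,0]],[-1,[0.0128,0.0182,-0.004],[0,0,0]],[-1,[0.0137,0.0202,-0.0043],[0,0,0]],[-1,[0.0146,0.0223,-0.0046],[0,0,0]]]'

```text
time: 8.77
tool_pos: [0.6003, -0.0067, 0.2508]
tool_rot: [-3.14, -1.273, 0.138]
contact_force: [-0.4, 1.2, -0.6]
opening: 0.0003
```

```bash
python3 arc.py 3.1 .068 0 12
```

```text
t 8.7667 q [-0.42  0.32  2.34  2.43  0.89 -1.25] stand 0.0 th 2.751 r 0.0679 F [-0.4  1.2 -0.6]
[[-1, [0.0007, 0.0018, -0.0002], [0.0031, -0.0024, -0.0013]], [-1, [0.0014, 0.0037, -0.0004], [0.0031, -0.0024, -0.0013]], [-1, [0.002, 0.0056, -0.0006], [0.0031, -0.0024, -0.0013]], [-1, [0.0025, 0.0074, -0.0007], [0.0031, -0.0024, -0.0013]], [-1, [0.003, 0.0093, -0.0009], [0.0031, -0.0024, -0.0013]], [-1, [0.0034, 0.0113, -0.001], [0.0031, -0.0024, -0.0013]], [-1, [0.0038, 0.0132, -0.0011], [0.0031, -0.0024, -0.0013]], [-1, [0.0042, 0.0151, -0.0012], [0.0031, -0.0024, -0.0013]], [-1, [0.0044, 0.0171, -0.0013], [0.0031, -0.0024, -0.0013]], [-1, [0.0047, 0.0191, -0.0014], [0.0031, -0.0024, -0.0013]], [-1, [0.0048, 0.021, -0.0014], [0.0031, -0.0024, -0.0013]], [-1, [0.005, 0.023, -0.0014], [0.0031, -0.0024, -0.0013]]]
```

Call:
jog_arm --series '[[-1,[0.0007,0.002,0],[0,0,0]],[-1,[0.0014,0.0037,-0.0004],[0,0,0]],[-1,[0.002,0.0056,-0.0006],[0,0,0]],[-1,[0.0025,0.0074,-0.0007],[0,0,0]],[-1,[0.003,0.0093,-0.001],[0,0,0]],[-1,[0.0034,0.0113,-0.001],[0,0,0]],[-1,[0.0038,0.0132,-0.001],[0,0,0]],[-1,[0.0042,0.015,-0.0012],[0,0,0]],[-1,[0.0044,0.017,-0.0013],[0,0,0]],[-1,[0.0047,0.019,-0.0014],[0,0,0]],[-1,[0.0048,0.021,-0.0014],[0,0,0]],[-1,[0.005,0.023,-0.0014],[0,0,0]]]'

```text
time: 9.77
tool_pos: [0.6037, -0.0295, 0.2559]
tool_rot: [-3.141, -1.273, 0.138]
contact_force: [-0.3, 2.3, -1.1]
opening: 0.0004
```

```bash
python3 go.py " 0,3.04,.068" " -.06,3.04,.066" " -.06,1.4,.07"; sed -i 's/"pics\/w4.png"/"pics\/w5.png"/;s/w4.npz/w5.npz/' plan3.py; python3 plan3.py >/dev/null
```

```text
t 9.7667 q [-0.48  0.32  2.32  2.34  0.88 -1.2 ] stand [0.0001 0.0028 0.0679] th 3.1 r 0.0679 F [-0.3  2.3 -1.1]
 0,3.04,.068 [[[-0.0002, -0.0041, -0.0], [0.0031, -0.0024, -0.0013]]]
 -.06,3.04,.066 [[[-0.0197, -0.0037, -0.0568], [0.0031, -0.0024, -0.0013]]]
 -.06,1.4,.07 [[[-0.094, -0.0659, -0.0342], [0.0031, -0.0024, -0.0013]]]
```

View pics/w5.png

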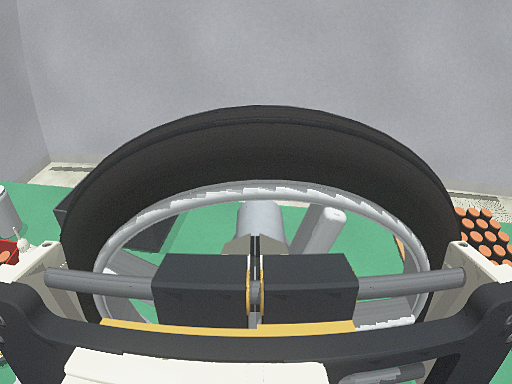

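```bash
python3 - <<'E'
from h import *
d=dict(np.load("w5.npz"));print(wray(d,333,213,-.025),wray(d,100,255,-.025))
E
```

```text
[-0.033  0.117  3.413  0.121] [0.086 0.087 2.361 0.123]
```

Call:
jog_arm --series '[[-1,[0,-0.004,0],[0,0,0]],[-1,[0,-0.006,0],[0,0,0]],[-1,[-0.006,-0.006,-0.02],[0,0,0]],[-1,[-0.012,-0.006,-0.038],[0,0,0]],[-1,[-0.02,-0.006,-0.057],[0,0,0]],[-1,[-0.038,-0.025,-0.052],[0,0,0]],[-1,[-0.055,-0.042,-0.046],[0,0,0]],[-1,[-0.072,-0.057,-0.041],[0,0,0]],[-1,[-0.085,-0.066,-0.037],[0,0,0]],[-1,[-0.085,-0.066,-0.037],[0,0,0]],[-1,[-0.085,-0.066,-0.037],[0,0,0]]]'

```text
time: 10.73
tool_pos: [0.5347, 0.0283, 0.1846]
tool_rot: [-3.135, -1.271, 0.134]
contact_force: [1.5, -0.2, 0.5]
opening: 0.0009
```

```bash
python3 go.py " -.06,1.53,.068" " 0,1.53,.068"; sed -i 's/"pics\/w5.png"/"pics\/w6.png"/;s/w5.npz/w6.npz/' plan3.py; python3 plan3.py >/dev/null;python3 - <<'E'
import cv2
I=cv2.imread("pics/w6.png");cv2.imwrite("pics/w6z.png",cv2.resize(I[:310,150:512],(724,600),interpolation=2))
E
```

```text
t 10.7333 q [-0.39  0.53  2.58  2.6   1.24 -1.55] stand [-0.0599  0.0698 -0.0034] th 1.522 r 0.0699 F [ 1.5 -0.2  0.5]
 -.06,1.53,.068 [[[0.0006, 0.0019, -0.0002], [0.0016, -0.0003, -0.0025]]]
 0,1.53,.068 [[[0.0183, 0.0018, 0.0571], [0.0016, -0.0003, -0.0025]]]
```

View pics/w6z.png

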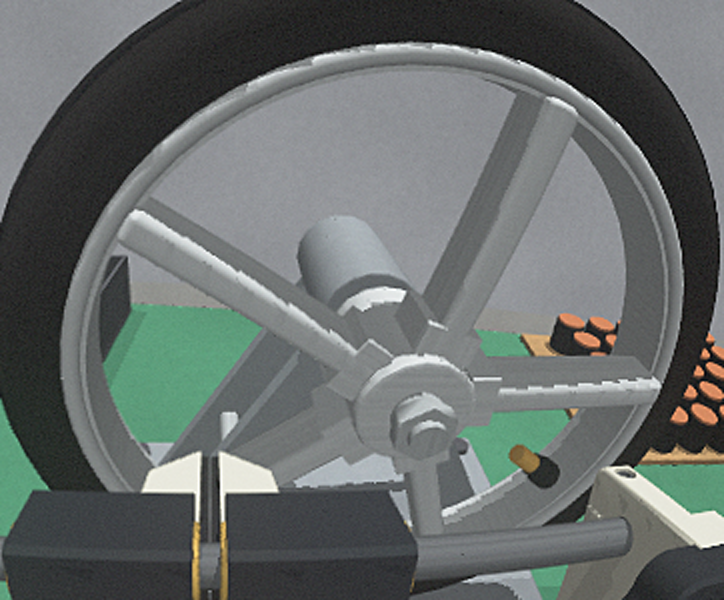

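```bash
python3 - <<'E'
from h import *
d=dict(np.load("w6.npz"));s=(600/310)
g=lambda u,v:(150+u/2,v/s)
print("spokes",wray(d,*g(138,232),-.025),wray(d,*g(562,108),-.025),wray(d,*g(655,388),-.025));print("valve",wray(d,*g(518,455)),wray(d,*g(550,472)),"nut",wray(d,*g(430,432),-.045))
E
```

```text
spokes [0.089 0.066 2.208 0.111] [-0.034  0.112  3.436  0.117] [-0.116  0.008  4.646  0.117]
valve [-0.076 -0.05   5.293  0.091] [-0.101 -0.064  5.275  0.119] nut [-3.000e-03  5.000e-03  3.678e+00  6.000e-03]
```

Call:
jog_arm --series '[[-1,[0.003,0.002,0.008],[0,0,0]],[-1,[0.005,0.002,0.016],[0,0,0]],[-1,[0.008,0.002,0.024],[0,0,0]],[-1,[0.01,0.002,0.032],[0,0,0]],[-1,[0.013,0.002,0.04],[0,0,0]],[-1,[0.015,0.002,0.048],[0,0,0]],[-1,[0.018,0.002,0.057],[0,0,0]],[-1,[0.018,0.002,0.057],[0,0,0]]]'

```text
time: 11.45
tool_pos: [0.5959, 0.0342, 0.1867]
tool_rot: [3.14, -1.275, 0.142]
contact_force: [0.7, -0.2, 0.0]
opening: 0.0001
```

```bash
python3 arc.py 1.9 .068 0 12
```

```text
t 11.45 q [-0.29  0.53  2.41  2.68  1.09 -1.48] stand 0.0015 th 1.552 r 0.067 F [ 0.7 -0.2  0. ]
[[-1, [0.0018, -0.0001, -0.0007], [0.0028, -0.0046, -0.0003]], [-1, [0.0037, -0.0001, -0.0014], [0.0028, -0.0046, -0.0003]], [-1, [0.0055, -0.0001, -0.0021], [0.0028, -0.0046, -0.0003]], [-1, [0.0073, -0.0, -0.0027], [0.0028, -0.0046, -0.0003]], [-1, [0.0091, 0.0001, -0.0034], [0.0028, -0.0046, -0.0003]], [-1, [0.011, 0.0003, -0.0041], [0.0028, -0.0046, -0.0003]], [-1, [0.0128, 0.0006, -0.0048], [0.0028, -0.0046, -0.0003]], [-1, [0.0146, 0.0009, -0.0055], [0.0028, -0.0046, -0.0003]], [-1, [0.0164, 0.0012, -0.0061], [0.0028, -0.0046, -0.0003]], [-1, [0.0182, 0.0017, -0.0068], [0.0028, -0.0046, -0.0003]], [-1, [0.02, 0.0021, -0.0075], [0.0028, -0.0046, -0.0003]], [-1, [0.0218, 0.0027, -0.0082], [0.0028, -0.0046, -0.0003]]]
```

Call:
jog_arm --series '[[-1,[0.002,0,-0.0005],[0,0,0]],[-1,[0.0037,0,-0.001],[0,0,0]],[-1,[0.0055,0,-0.0016],[0,0,0]],[-1,[0.0073,0,-0.0025],[0,0,0]],[-1,[0.009,0,-0.003],[0,0,0]],[-1,[0.011,0.0003,-0.0035],[0,0,0]],[-1,[0.013,0.0006,-0.0042],[0,0,0]],[-1,[0.0146,0.001,-0.005],[0,0,0]],[-1,[0.0164,0.0012,-0.0056],[0,0,0]],[-1,[0.018,0.0017,-0.0063],[0,0,0]],[-1,[0.02,0.002,-0.007],[0,0,0]],[-1,[0.022,0.0027,-0.0075],[0,0,0]]]'

```text
time: 12.45
tool_pos: [0.5937, 0.0313, 0.209]
tool_rot: [-3.14, -1.272, 0.137]
contact_force: [-1.1, 0.3, -3.4]
opening: 0.0007
```

```bash
python3 arc.py 2.3 .068 0 12
```

```text
t 12.45 q [-0.3   0.45  2.4   2.64  1.01 -1.43] stand -0.0012 th 1.886 r 0.0678 F [-1.1  0.3 -3.4]
[[-1, [0.0021, 0.0007, -0.0006], [0.003, -0.0014, -0.0016]], [-1, [0.0043, 0.0016, -0.0011], [0.003, -0.0014, -0.0016]], [-1, [0.0064, 0.0025, -0.0016], [0.003, -0.0014, -0.0016]], [-1, [0.0084, 0.0034, -0.0022], [0.003, -0.0014, -0.0016]], [-1, [0.0105, 0.0045, -0.0027], [0.003, -0.0014, -0.0016]], [-1, [0.0125, 0.0056, -0.0032], [0.003, -0.0014, -0.0016]], [-1, [0.0144, 0.0068, -0.0037], [0.003, -0.0014, -0.0016]], [-1, [0.0163, 0.008, -0.0042], [0.003, -0.0014, -0.0016]], [-1, [0.0182, 0.0093, -0.0046], [0.003, -0.0014, -0.0016]], [-1, [0.02, 0.0107, -0.0051], [0.003, -0.0014, -0.0016]], [-1, [0.0218, 0.0122, -0.0055], [0.003, -0.0014, -0.0016]], [-1, [0.0236, 0.0137, -0.0059], [0.003, -0.0014, -0.0016]]]
```

Call:
jog_arm --series '[[-1,[0.002,0.0007,-0.0006],[0,0,0]],[-1,[0.0043,0.0016,-0.001],[0,0,0]],[-1,[0.0064,0.0025,-0.0016],[0,0,0]],[-1,[0.0084,0.0034,-0.0022],[0,0,0]],[-1,[0.0105,0.0045,-0.0027],[0,0,0]],[-1,[0.0125,0.0056,-0.0032],[0,0,0]],[-1,[0.0144,0.0068,-0.0037],[0,0,0]],[-1,[0.0163,0.008,-0.0042],[0,0,0]],[-1,[0.0182,0.0093,-0.0046],[0,0,0]],[-1,[0.02,0.0107,-0.005],[0,0,0]],[-1,[0.0218,0.0122,-0.0055],[0,0,0]],[-1,[0.0236,0.0137,-0.006],[0,0,0]]]'

```text
time: 13.45
tool_pos: [0.597, 0.0177, 0.2337]
tool_rot: [-3.14, -1.273, 0.138]
contact_force: [0.5, 1.3, -2.1]
opening: 0.0005
```

```bash
python3 arc.py 2.6 .068 0 12
```

```text
t 13.45 q [-0.34  0.37  2.37  2.56  0.93 -1.34] stand 0.0002 th 2.306 r 0.0681 F [ 0.5  1.3 -2.1]
[[-1, [0.0012, 0.0011, -0.0004], [0.003, -0.0024, -0.0013]], [-1, [0.0023, 0.0023, -0.0007], [0.003, -0.0024, -0.0013]], [-1, [0.0034, 0.0035, -0.0011], [0.003, -0.0024, -0.0013]], [-1, [0.0045, 0.0047, -0.0014], [0.003, -0.0024, -0.0013]], [-1, [0.0055, 0.006, -0.0018], [0.003, -0.0024, -0.0013]], [-1, [0.0065, 0.0073, -0.0021], [0.003, -0.0024, -0.0013]], [-1, [0.0075, 0.0086, -0.0024], [0.003, -0.0024, -0.0013]], [-1, [0.0085, 0.0099, -0.0027], [0.003, -0.0024, -0.0013]], [-1, [0.0094, 0.0113, -0.003], [0.003, -0.0024, -0.0013]], [-1, [0.0103, 0.0127, -0.0033], [0.003, -0.0024, -0.0013]], [-1, [0.0111, 0.0141, -0.0035], [0.003, -0.0024, -0.0013]], [-1, [0.012, 0.0155, -0.0038], [0.003, -0.0024, -0.0013]]]
```

Call:
jog_arm --series '[[-1,[0.0012,0.001,-0.0004],[0,0,0]],[-1,[0.0023,0.0023,-0.0007],[0,0,0]],[-1,[0.0034,0.0035,-0.001],[0,0,0]],[-1,[0.0045,0.0047,-0.0014],[0,0,0]],[-1,[0.0055,0.006,-0.0018],[0,0,0]],[-1,[0.0065,0.0073,-0.002],[0,0,0]],[-1,[0.0075,0.0086,-0.0024],[0,0,0]],[-1,[0.0085,0.01,-0.0027],[0,0,0]],[-1,[0.0094,0.0113,-0.003],[0,0,0]],[-1,[0.0103,0.0127,-0.0033],[0,0,0]],[-1,[0.011,0.014,-0.0035],[0,0,0]],[-1,[0.012,0.0155,-0.0038],[0,0,0]]]'

```text
time: 14.45
tool_pos: [0.599, 0.0024, 0.2461]
tool_rot: [-3.14, -1.273, 0.138]
contact_force: [0.3, 1.6, -1.1]
opening: 0.0002
```

```bash
sed -i 's/"pics\/w6.png"/"pics\/w7.png"/;s/w6.npz/w7.npz/' plan3.py; python3 plan3.py >/dev/null; python3 arc.py 2.78 .068 0 10; python3 - <<'E'
import cv2
I=cv2.imread("pics/w7.png");cv2.imwrite("pics/w7z.png",cv2.resize(I[100:310,70:490],(800,400),interpolation=2))
from cell import eyes
d=eyes.read_camera("scene");cv2.imwrite("pics/s7.png",cv2.resize(d["img"][135:275,170:300,::-1],None,fx=4,fy=4,interpolation=2))
E
```

```text
t 14.5 q [-0.39  0.33  2.35  2.47  0.9  -1.28] stand 0.0001 th 2.606 r 0.068 F [-0.8  0.9  0.2]
[[-1, [0.0006, 0.001, -0.0002], [0.0035, -0.0029, -0.0014]], [-1, [0.0011, 0.0021, -0.0004], [0.0035, -0.0029, -0.0014]], [-1, [0.0016, 0.0031, -0.0005], [0.0035, -0.0029, -0.0014]], [-1, [0.0022, 0.0041, -0.0007], [0.0035, -0.0029, -0.0014]], [-1, [0.0027, 0.0052, -0.0009], [0.0035, -0.0029, -0.0014]], [-1, [0.0031, 0.0063, -0.001], [0.0035, -0.0029, -0.0014]], [-1, [0.0036, 0.0073, -0.0012], [0.0035, -0.0029, -0.0014]], [-1, [0.004, 0.0084, -0.0013], [0.0035, -0.0029, -0.0014]], [-1, [0.0045, 0.0095, -0.0015], [0.0035, -0.0029, -0.0014]], [-1, [0.0049, 0.0106, -0.0016], [0.0035, -0.0029, -0.0014]]]
```

View pics/w7z.png

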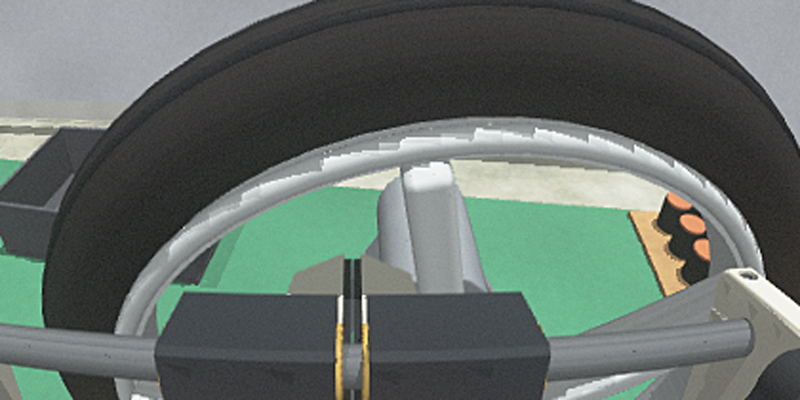

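View pics/s7.png

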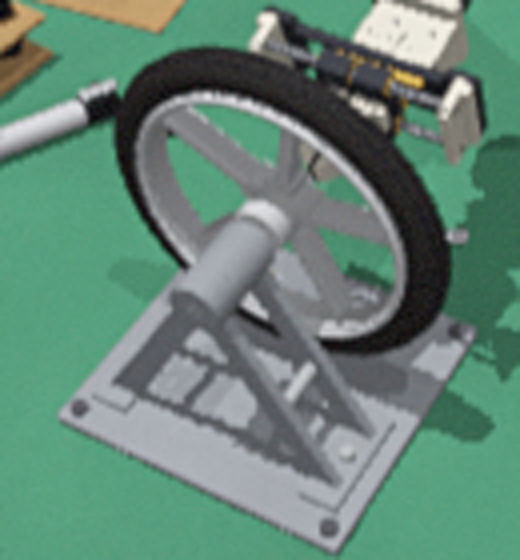

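```bash
python3 - <<'E'
from h import *
d=dict(np.load("w7.npz"))
for u,v in((430,180),(430,165),(440,260)):print(wray(d,70+u*.525,100+v*.525,-.025))
E
```

```text
[0.017 0.117 2.995 0.118]
[0.018 0.121 2.997 0.122]
[0.013 0.093 3.005 0.094]
```

Call:
jog_arm --series '[[-1,[0.0006,0.001,0],[0,0,0]],[-1,[0.001,0.002,-0.0004],[0,0,0]],[-1,[0.0016,0.003,-0.0005],[0,0,0]],[-1,[0.002,0.004,-0.0007],[0,0,0]],[-1,[0.0027,0.005,-0.0009],[0,0,0]],[-1,[0.003,0.006,-0.001],[0,0,0]],[-1,[0.0036,0.007,-0.0012],[0,0,0]],[-1,[0.004,0.008,-0.0013],[0,0,0]],[-1,[0.0042,0.0088,-0.0014],[0,0,0]],[-1,[0.0042,0.0088,-0.0014],[0,0,0]]]'

```text
time: 15.38
tool_pos: [0.6002, -0.0066, 0.2507]
tool_rot: [-3.141, -1.273, 0.138]
contact_force: [-1.1, 0.9, -0.8]
opening: 0.0004
```

```bash
sed -i 's/"pics\/w7.png"/"pics\/w8.png"/;s/w7.npz/w8.npz/' plan3.py; python3 plan3.py >/dev/null; python3 go.py " 0,2.7,.068" " -.06,2.7,.068"; python3 - <<'E'
import cv2
I=cv2.imread("pics/w8.png");cv2.imwrite("pics/w8z.png",cv2.resize(I[100:310,70:490],(800,400),interpolation=2))
E
```

```text
t 15.4333 q [-0.42  0.32  2.34  2.43  0.89 -1.25] stand [-0.0001  0.0261  0.0627] th 2.748 r 0.0679 F [-1.6  1.3 -0.7]
 0,2.7,.068 [[[-0.0011, -0.003, 0.0004], [0.0036, -0.0027, -0.0014]]]
 -.06,2.7,.068 [[[-0.0187, -0.0028, -0.0569], [0.0036, -0.0027, -0.0014]]]
```

View pics/w8z.png

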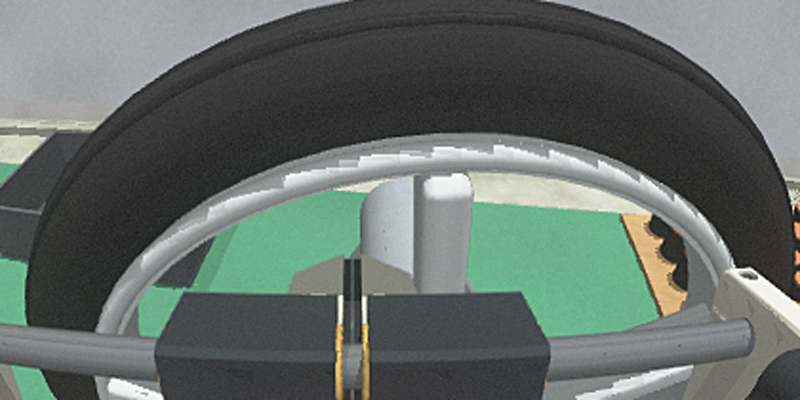

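Call:
jog_arm --series '[[-1,[-0.0005,-0.003,0],[0,0,0]],[-1,[-0.001,-0.006,0],[0,0,0]],[-1,[-0.004,-0.008,-0.01],[0,0,0]],[-1,[-0.01,-0.008,-0.03],[0,0,0]],[-1,[-0.019,-0.008,-0.057],[0,0,0]],[-1,[-0.028,-0.03,-0.064],[0,0,0]],[-1,[-0.028,-0.05,-0.068],[0,0,0]],[-1,[-0.028,-0.06,-0.07],[0,0,0]],[-1,[-0.028,-0.06,-0.07],[0,0,0]],[-1,[-0.028,-0.06,-0.07],[0,0,0]]]'

```text
time: 16.27
tool_pos: [0.5175, 0.0433, 0.2446]
tool_rot: [-3.141, -1.274, 0.14]
contact_force: [-0.2, 0.0, 0.1]
opening: 0.0005
```

```bash
sed -i 's/"pics\/w8.png"/"pics\/w9.png"/;s/w8.npz/w9.npz/' plan3.py; python3 plan3.py; python3 - <<'E'
import cv2
from h import *
d=dict(np.load("w8.npz"));print(wray(d,70+448*.525,100+185*.525,-.025),wray(d,70+445*.525,100+270*.525,-.025))
I=cv2.imread("pics/w9.png");cv2.imwrite("pics/w9z.png",cv2.resize(I[:310,112:512],(774,600),interpolation=2))
E
```

```text
16.2667 [-0.358  0.255  2.568  2.567  0.999 -1.392] stand [-0.075  0.087  0.057] [ 0.02716727 -0.01146086 -0.0364201 ] [-0.16318062  0.00583426  0.08102417]
[[[-0.054, 0.017, 0.016], [0.002, -0.003, -0.001]]]
[0.004 0.12  3.107 0.12 ] [2.000e-03 9.400e-02 3.119e+00 9.400e-02]
```

View pics/w9z.png

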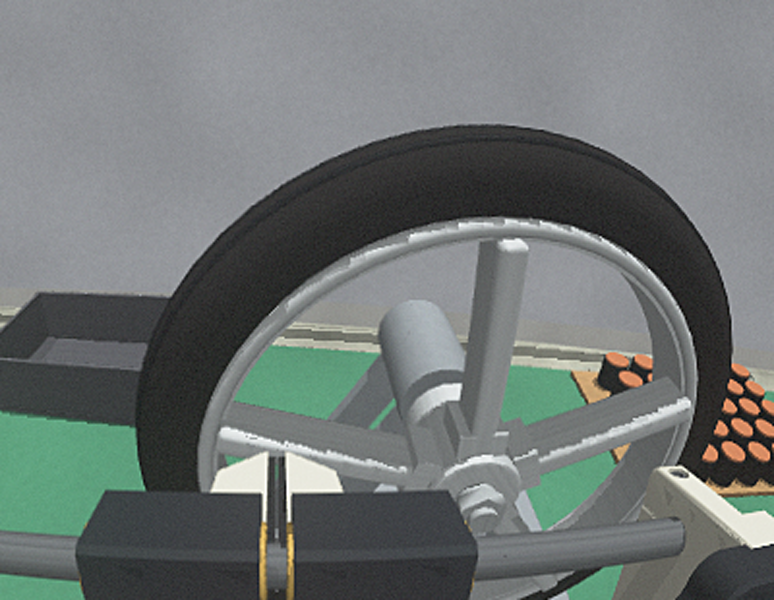

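```bash
python3 - <<'E'
from h import *
d=dict(np.load("w9.npz"));s=600/310
for n,u,v,e in(("top",513,245,3.142),("topin",487,432,3.142),("left",230,437,1.885),("right",686,404,4.398)):
    w=wray(d,112+u/(774/400),v/s,-.025);print(n,w,round(w[2]-e,3))
print("nut",wray(d,112+487/1.935,514/s,-.045))
E
```

```text
top [0.005 0.119 3.1   0.119] -0.042
topin [-2.000e-03  3.500e-02  3.208e+00  3.600e-02] 0.066
left [0.105 0.034 1.887 0.11 ] 0.002
right [-0.106  0.048  4.287  0.117] -0.111
nut [-0.004  0.006  3.709  0.007]
```

Call:
jog_arm --series '[[-1,[-0.02,0,0.006],[0,0,0]],[-1,[-0.04,0,0.012],[0,0,0]],[-1,[-0.06,0,0.018],[0,0,0]],[-1,[-0.08,0,0.024],[0,0,0]],[-1,[-0.1,0,0.031],[0,0,0]],[-1,[-0.1,0,0.031],[0,0,0]],[-1,[-0.1,0,0.031],[0,0,0]],[-1,[-0.1,0,0.031],[0,0,0]]]'

```text
time: 16.98
tool_pos: [0.518, 0.0425, 0.1406]
tool_rot: [-3.141, -1.275, 0.138]
contact_force: [0.6, -0.8, -0.6]
opening: 0.0005
```

```bash
sed -i 's/"pics\/w9.png"/"pics\/w10.png"/;s/w9.npz/w10.npz/' plan3.py; python3 plan3.py; python3 - <<'E'
import cv2
I=cv2.imread("pics/w10.png");cv2.imwrite("pics/w10z.png",cv2.resize(I[:310,112:512],(774,600),interpolation=2))
E
```

```text
16.9833 [-0.358  0.774  2.652  2.667  1.526 -1.705] stand [-0.075  0.086 -0.047] [ 0.00407492 -0.0028364  -0.05116628] [ 0.58366707 -0.80967057 -0.58751794]
[[[0.045, 0.016, -0.014], [0.004, -0.004, -0.001]]]
```

View pics/w10z.png

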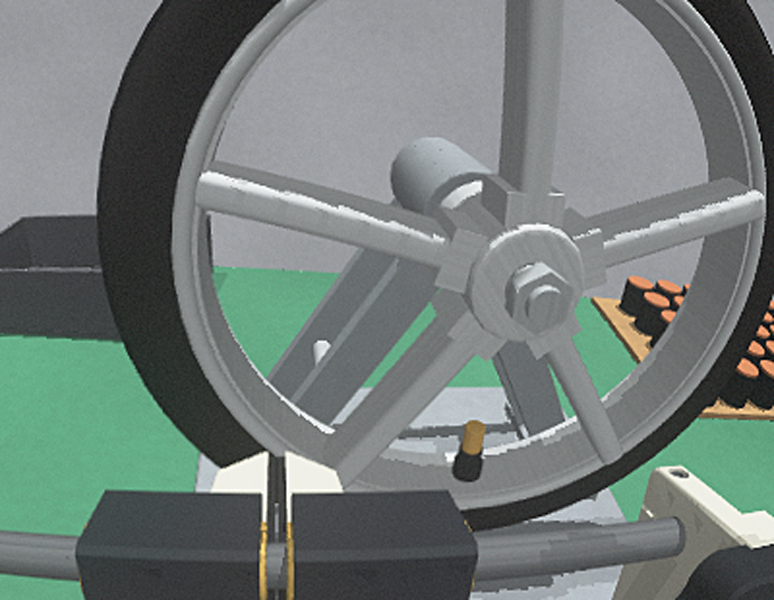

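```bash
python3 - <<'E'
from h import *
d=dict(np.load("w10.npz"));s=1.935
nut=wray(d,112+542/s,302/s,-.045);print("nut",nut)
hubring=wray(d,112+527/s,283/s,-.03);print("hub front ring",hubring)
for n,u,v,e,o in(("left",203,190,1.885,-.025),("right",762,203,4.398,-.025),("low",614,458,5.655,-.025),("topmid",546,30,3.142,-.025),("vtip",476,426,0,0),("vroot",466,472,0,0)):
    w=wray(d,112+u/s,v/s,o);a=np.arctan2(w[0]-nut[0],-(w[1]-nut[1]))%(2*np.pi);print(n,w,round((w[2]-e+3.14)%6.283-3.14,3),"corr",round((a-e+3.14)%6.283-3.14,3))
E
```

```text
nut [-1.000e-03  3.000e-03  3.503e+00  3.000e-03]
hub front ring [-2.000e-03  3.000e-03  3.738e+00  3.000e-03]
left [0.108 0.031 1.85  0.112] -0.035 corr -0.063
right [-0.11   0.045  4.326  0.119] -0.072 corr -0.053
low [-0.076 -0.087  5.566  0.116] -0.089 corr -0.067
topmid [3.000e-03 8.900e-02 3.111e+00 8.900e-02] -0.031 corr -0.047
vtip [-0.009 -0.086  6.175  0.086] -0.108 corr -0.089
vroot [-0.011 -0.116  6.19   0.117] -0.093 corr -0.084
```

```bash
python3 go.py " -.07,2.5,.068" " -.06,2.5,.068" " 0,2.5,.068"
```

```text
t 17.0333 q [-0.36  0.77  2.65  2.67  1.53 -1.71] stand [-0.0744  0.0863 -0.0463] th 1.079 r 0.0979 F [ 0.7  0.8 -0.2]
 -.07,2.5,.068 [[[0.0977, 0.0457, -0.0248], [0.0038, -0.0058, -0.0001]]]
 -.06,2.5,.068 [[[0.1006, 0.0456, -0.0152], [0.0038, -0.0058, -0.0001]]]
 0,2.5,.068 [[[0.118, 0.0454, 0.0422], [0.0038, -0.0058, -0.0001]]]
```

Call:
jog_arm --series '[[-1,[0.02,0.01,-0.012],[0,0,0]],[-1,[0.045,0.02,-0.022],[0,0,0]],[-1,[0.07,0.033,-0.024],[0,0,0]],[-1,[0.098,0.046,-0.025],[0,0,0]],[-1,[0.1,0.046,-0.02],[0,0,0]],[-1,[0.1,0.046,-0.016],[0,0,0]],[-1,[0.103,0.046,-0.006],[0,0,0]],[-1,[0.106,0.046,0.004],[0,0,0]],[-1,[0.11,0.046,0.016],[0,0,0]],[-1,[0.114,0.046,0.03],[0,0,0]],[-1,[0.118,0.046,0.042],[0,0,0]],[-1,[0.118,0.046,0.042],[0,0,0]]]'

```text
time: 18.03
tool_pos: [0.599, 0.0087, 0.24]
tool_rot: [3.141, -1.274, 0.141]
contact_force: [0.1, -0.3, 0.5]
opening: 0.0006
```

```bash
python3 arc.py 2.815 .068 0 12
```

```text
t 18.0333 q [-0.37  0.35  2.36  2.51  0.91 -1.31] stand 0.0009 th 2.471 r 0.0664 F [ 0.1 -0.3  0.5]
[[-1, [0.0012, 0.0014, -0.0004], [0.0016, -0.003, -0.0003]], [-1, [0.0023, 0.0029, -0.0009], [0.0016, -0.003, -0.0003]], [-1, [0.0035, 0.0044, -0.0013], [0.0016, -0.003, -0.0003]], [-1, [0.0045, 0.0059, -0.0017], [0.0016, -0.003, -0.0003]], [-1, [0.0056, 0.0075, -0.0021], [0.0016, -0.003, -0.0003]], [-1, [0.0066, 0.0091, -0.0025], [0.0016, -0.003, -0.0003]], [-1, [0.0075, 0.0108, -0.0028], [0.0016, -0.003, -0.0003]], [-1, [0.0084, 0.0125, -0.0032], [0.0016, -0.003, -0.0003]], [-1, [0.0093, 0.0142, -0.0035], [0.0016, -0.003, -0.0003]], [-1, [0.0101, 0.0159, -0.0039], [0.0016, -0.003, -0.0003]], [-1, [0.0109, 0.0177, -0.0042], [0.0016, -0.003, -0.0003]], [-1, [0.0116, 0.0195, -0.0045], [0.0016, -0.003, -0.0003]]]
```

Call:
jog_arm --series '[[-1,[0.0023,0.0029,-0.0009],[0,0,0]],[-1,[0.0045,0.006,-0.0017],[0,0,0]],[-1,[0.0066,0.009,-0.0025],[0,0,0]],[-1,[0.0075,0.0108,-0.0028],[0,0,0]],[-1,[0.0084,0.0125,-0.0032],[0,0,0]],[-1,[0.0093,0.014,-0.0035],[0,0,0]],[-1,[0.01,0.0155,-0.0039],[0,0,0]],[-1,[0.0106,0.017,-0.0042],[0,0,0]],[-1,[0.011,0.018,-0.0043],[0,0,0]],[-1,[0.0114,0.019,-0.0045],[0,0,0]],[-1,[0.0116,0.0195,-0.0045],[0,0,0]],[-1,[0.0116,0.0195,-0.0045],[0,0,0]]]'

```text
time: 19.03
tool_pos: [0.5999, -0.0119, 0.2524]
tool_rot: [-3.14, -1.273, 0.138]
contact_force: [-1.1, 1.3, -1.8]
opening: 0.0004
```

```bash
python3 go.py " 0,2.815,.068"
```

```text
t 19.0333 q [-0.43  0.32  2.34  2.41  0.89 -1.24] stand [-0.0012  0.0208  0.0644] th 2.83 r 0.0677 F [-1.1  1.3 -1.8]
 0,2.815,.068 [[[0.0003, -0.0011, 0.0011], [0.0032, -0.0022, -0.0014]]]
```

Retract and look again from the low viewpoint.

Call:
jog_arm --series '[[-1,[-0.0005,-0.003,0],[0,0,0]],[-1,[-0.001,-0.006,0],[0,0,0]],[-1,[-0.004,-0.01,-0.01],[0,0,0]],[-1,[-0.01,-0.012,-0.03],[0,0,0]],[-1,[-0.019,-0.013,-0.06],[0,0,0]],[-1,[-0.028,-0.03,-0.07],[0,0,0]],[-1,[-0.05,-0.05,-0.065],[0,0,0]],[-1,[-0.075,-0.065,-0.057],[0,0,0]],[-1,[-0.1,-0.065,-0.05],[0,0,0]],[-1,[-0.128,-0.065,-0.04],[0,0,0]],[-1,[-0.128,-0.065,-0.04],[0,0,0]],[-1,[-0.128,-0.065,-0.04],[0,0,0]]]'

```text
time: 20.03
tool_pos: [0.5153, 0.0424, 0.1374]
tool_rot: [-3.124, -1.264, 0.122]
contact_force: [-0.4, 0.2, 1.2]
opening: 0.0006
```

```bash
sed -i 's/"pics\/w10.png"/"pics\/w11.png"/;s/w10.npz/w11.npz/' plan3.py; python3 plan3.py; python3 - <<'E'
import cv2
I=cv2.imread("pics/w11.png");cv2.imwrite("pics/w11z.png",cv2.resize(I[:310,112:512],(774,600),interpolation=2))
E
```

```text
20.0333 [-0.364  0.778  2.657  2.662  1.523 -1.706] stand [-0.077  0.087 -0.051] [ 0.00379783 -0.00277774 -0.05137787] [-0.37102541  0.15343317  1.24746503]
[[[0.049, 0.016, -0.013], [0.002, 0.007, -0.006]]]
```

View pics/w11z.png

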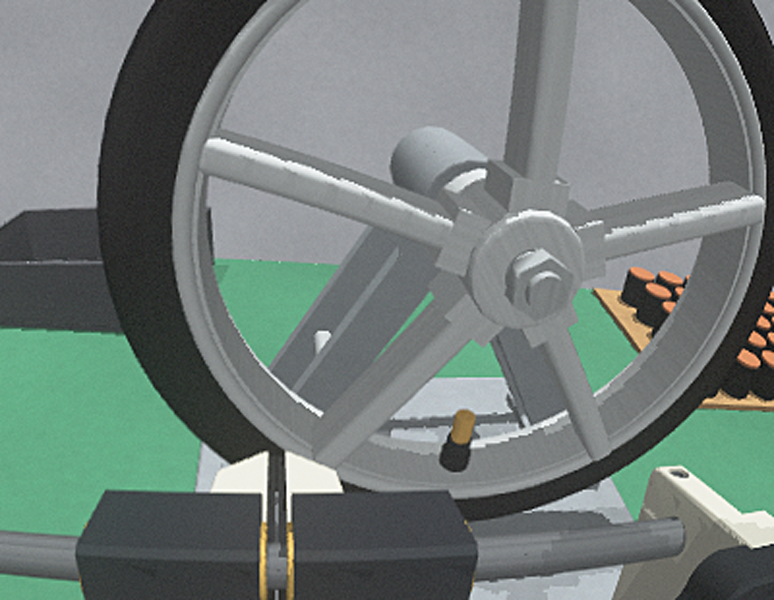

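```bash
python3 - <<'E'
from h import *
d=dict(np.load("w11.npz"));s=1.935
nut=wray(d,112+542/s,289/s,-.045);print("nut",nut)
for n,u,v,e,o in(("left",206,158,1.885,-.025),("right",762,207,4.398,-.025),("low",603,455,5.655,-.025),("topmid",560,30,3.142,-.025),("vtip",465,416,0,0),("vroot",453,464,0,0)):
    w=wray(d,112+u/s,v/s,o);a=np.arctan2(w[0]-nut[0],-(w[1]-nut[1]))%(2*np.pi);print(n,w,round((w[2]-e+3.14)%6.283-3.14,3),"corr",round((a-e+3.14)%6.283-3.14,3))
from cell import eyes,status
x=eyes.read_camera("scene");np.savez("s11.npz",**x)
y=eyes.read_camera("top");cv2.imwrite("pics/top11.png",y["img"][:,:,::-1])
a=cv2.cvtColor(np.load("top0.npz")["img"],7).astype(int);b=cv2.cvtColor(y["img"],7).astype(int)
E
```

```text
nut [-1.000e-03  3.000e-03  3.546e+00  3.000e-03]
left [0.107 0.037 1.907 0.113] 0.022 corr -0.009
right [-0.113  0.038  4.388  0.119] -0.01 corr 0.012
low [-0.071 -0.093  5.63   0.117] -0.025 corr -0.002
topmid [-3.000e-03  8.500e-02  3.179e+00  8.500e-02] 0.037 corr 0.024
vtip [-3.000e-03 -8.700e-02  6.245e+00  8.700e-02] -0.038 corr -0.022
vroot [-3.000e-03 -1.180e-01  6.254e+00  1.180e-01] -0.029 corr -0.016
```

View pics/top11.png

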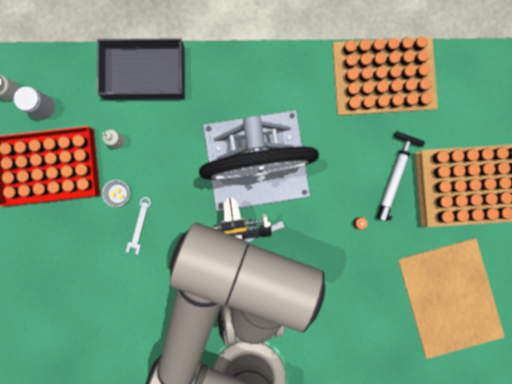

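Call:
jog_arm --series '[[-1,[0.02,-0.02,-0.01],[0,0,0]],[-1,[0.04,-0.04,-0.02],[0,0,0]],[-1,[0.06,-0.06,-0.025],[0,0,0]],[-1,[0.08,-0.08,-0.03],[0,0,0]],[-1,[0.1,-0.1,-0.04],[0,0,0]],[-1,[0.1,-0.12,-0.045],[0,0,0]],[-1,[0.1,-0.12,-0.045],[0,0,0]],[-1,[0.1,-0.12,-0.045],[0,0,0]],[-1,[0.1,-0.12,-0.045],[0,0,0]],[-1,[0.1,-0.12,-0.045],[0,0,0]]]'

```text
time: 21.02
tool_pos: [0.4857, 0.1577, 0.2523]
tool_rot: [-3.138, -1.276, 0.134]
contact_force: [-0.1, -0.5, 0.1]
opening: 0.0003
```

```bash
python3 - <<'E'
from k import *
from h import *
from cell import eyes,job
x0,R0,s=now();v=x0-HUB;print(s["time"],np.round([v@X,v@Y,v[2]],3),s["contact_force"],np.abs(s["qvel"]).max())
a=np.load("s11.npz");b=eyes.read_camera("scene")
m=np.abs(a["img"][140:270,185:285].astype(int)-b["img"][140:270,185:285]).max(2)>60;print("changed px in wheel area",m.sum())
I=b["img"][135:275,170:300,::-1];cv2.imwrite("pics/s12.png",cv2.resize(I,None,fx=4,fy=4,interpolation=2))
E
```

```text
21.0167 [-0.09   0.205  0.064] [-0.11372379 -0.5459362   0.07612453] 0.04111958586214698
changed px in wheel area 366
```

View pics/s12.png

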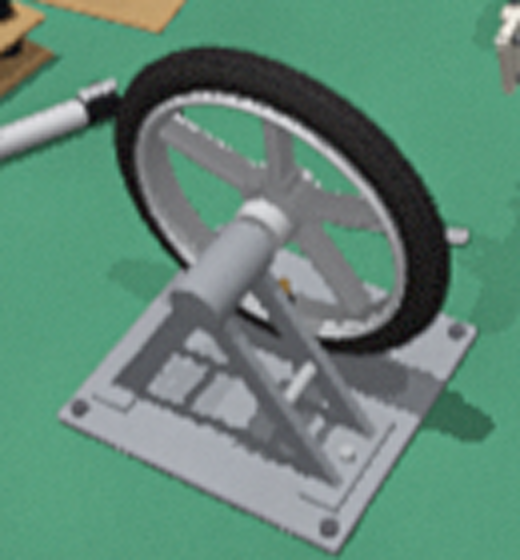

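Call:
jog_arm --series '[[-1,[0,0,0],[0,0,0]],[-1,[0,0,0],[0,0,0]],[-1,[0,0,0],[0,0,0]],[-1,[0,0,0],[0,0,0]]]'

```text
time: 21.4
tool_pos: [0.4859, 0.1584, 0.2501]
tool_rot: [-3.141, -1.272, 0.137]
contact_force: [0.1, -0.7, 0.3]
opening: 0.0004
```

```bash
python3 -c "
from cell import job
print(job.hand_in())"
```

```text
the job is handed in; nothing more can be done
None
```

The valve is at the bottom of the rim with its stem pointing up, and I handed the job in at about 21 s; it gave no verdict. I turned the wheel clockwise with the shut fingertips: two long pushes on successive spokes (about 1.15 and 0.95 rad), then a small correcting push of about 0.065 rad. I then moved the hand clear.

**Final angle:** before the hand moved clear, the last wrist picture put the spokes and valve stem between -0.02 and +0.02 rad of straight up. This is after correcting a 3 mm height offset seen at the axle nut. Without the correction the readings spread from -0.04 to +0.04 rad, still within the 0.10 limit.

**Forces:** the measured tool forces stayed at about 4 N or less, read at the end of each move.

**Surroundings:** by eye, the top picture showed the stand and the other things where they were. The exceptions are the left coil and the tyre lever, which the arm was covering; the hand never came near them. After the last retreat, the scene picture still showed the valve at the bottom. A pixel comparison over the wheel area flagged 366 changed pixels; I put these down to the arm leaving the view and did not check further. I did not measure the wheel's speed directly.

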